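Tug-check three instrument cases and snap shut the loose ones

ROBOT

A 6-joint arm with a two-finger parallel gripper is mounted at the origin on a cart in front of the work surface, level with it; the furniture and walls round the work are solid. World frame = base frame: x ahead of the robot, y to its left, z up, the work surface at z = 0. Lengths are in m, angles in rad, forces in N, time in s.
With the tool pointing down it reaches from about 0.3 to 0.875 m from the base axis. Payload 6.4 kg.
Tool frame: the origin (TCP) lies between the finger pads; the fingertips stand 11 mm ahead of it and the grasp point (between the pads) lies 8 mm behind it (ctrl.tcp_to_tips is the y of the fingertips in the tool frame, in m); y points along the fingers, x is the direction in which the jaws open and shut, and the axes are right-handed (so a half turn about y gives the same grasp; the last joint's range is limited). The gripper opens to 85 mm and grips with 20 to 120 N. Pads are 22 mm wide; open, the fingers measure 114 mm over their backs; the gripper's body (76 mm by 85 mm) begins 54 mm behind the grasp point. The pads swing forward as they close: fully open they stand 13 mm farther back than shut.
Start: joints at [-1.44, 0.181, 1.607, -0, 1.354, -0.206], TCP at [0.19, -0.543, 0.242] pointing down, gripper open.
Joint ranges: [-2.99, 2.99], [-0.89, 2.07], [0.3, 2.58], [-1.14, 4.28], [0, 2.63], [-3.12, 3.12]. Speed limits (rad/s): [2.57, 2.57, 3.01, 3.14, 3.14, 3.14].

INTERFACE

Orientations are given as a unit quaternion [w, x, y, z].
In Python, from bench import ctrl gives the robot as it stands.
- The arm moves only by the tool apply_moves, never from a script. Its argument "plan" is text: rows parted by semicolons, each of 7 numbers parted by spaces: the shift along the tool's x, y, z each as a share of 0.05 m, from -1 to 1, then the turn, a rotation vector about the tool's x, y, z each as a share of 0.12 rad, from -1 to 1, then the opening, from 0 (shut) to 1 (fully open). In form: dx dy dz wx wy wz claw; .... A call has exactly 5 rows; each row shifts and turns the commanded pose from where the row before left it, along the tool's axes as they then stand; what a row does not reach is not made up. A row lasts 1/10 s, in which the tool goes at most 50 mm and 8.59 degrees, less where a joint would pass 70% of its speed; a pose out of reach is approached as far as the arm can. A call with a number of a shift or a turn outside -1 to 1 is refused whole. A call with a gripper value outside its range is refused whole. The fingers move at their own pace and stop on an object; the grip force is fixed at half the most. Time passes only in rows, so rows that do not move let the fingers close, or fill a call up. It gives the time, the measured TCP pose, the force and the opening at its end, in the units of the state.
- ctrl.get_obs(): the state, without advancing time (a new reading comes with each control period).
- ctrl.camera(name): name is "scene" or "side" or "wrist"; returns the picture (480x640x3 uint8, red, green, blue); there is no depth.
- ctrl.get_calibration(name): a dict with "intrinsics" (3x3 intrinsics, pixels), "R" (3x3) and "t" (3): a world point X has camera coordinates R X + t. Camera axes: x right, y down, z forward; pixel columns grow to the right and rows downward; lengths in m; the calibration is good to about 2 mm. A picture is of the moment at which its call begins: read the wrist's pose just before it. get_calibration takes no time and is no camera call; for the wrist camera it gives the pose at the moment of the call.
- ctrl.hand_in(): hands the job in, once; it reports no verdict.
Trained networks look in the newest picture that a camera, given by its name, has taken for a name from the list of things; names that differ only in an ending like _2 or _b are one class to them, and where a whole thing is asked for, a point or a joint stands for the part that bears it (a point fixed in the world has none). Each returns a list of dicts, best first, with "score" (0 to 1); they miss things now and then, are a little off and sometimes report something else, mostly with a low value. They report only what shows in the picture. A call takes as long as a camera call.
- ctrl.recognise(camera, target): "point" ([x, y, z] in m, in world coordinates, good to about 4 mm: the middle of the surface that is visible of it).
The state is a dict: "time_s": time; "q": joint angles; "dq": joint speeds; "joint_efforts": joint torques, N m; "eef_pos": TCP position; "eef_rot": TCP orientation; "wrist_force": force on the tool from outside, world axes, zero at the start; "torque": the same for the moment, N m; "opening": opening from 0.0 (shut) to 1.0 (fully open).
Only numpy, scipy, OpenCV 4.12 (cv2) and the standard library are available. Lean on these libraries where they do the work, as an engineer would, in place of code of your own. Each camera call takes 0.05 s, during which the arm holds its last target.

TASK

Before the three sloping instrument cases are put away, go along the row from left to right and tug each lid by its black grip rib, holding the tug for a moment: a latched lid stops on its catch after a couple of millimetres; a loose one comes up, so lift it a good centimetre to be sure. Push every lid that came up back down until its catch snaps home, so that all three cases end up latched and let go. Leave the spirit lamp, pocket scale, dropper bottle and tweezers where they are and do not knock the test-tube rack.

Things in the scene. Friction and masses are not known exactly. Their poses are not given: they have to be found in the camera images.
- case_left: The left one of three alike light grey cases in a row (115 x 130 x 42 mm), fixed at a slope of 26 degrees on a white stand fixed to the chest. Dark lid, hinged at the rear, its front edge the lowest. Origin: on the chest below the case; x from front to rear, y to its left, z up. The lid's front edge lies about 77 mm in front of the origin, 55 mm high. Loose or latched, it looks much alike.
- left_grip (a point): Centre of the black grip rib on the left lid, a flat blade standing square on the lid: 10 mm thick (x), 90 mm long (y), 28 mm high (z): the lid's face is 14 mm below this point, the rib's top 14 mm above. Axes turn with the lid: x up the slope to the hinge, y along the rib, z out of the lid, leaning 26 degrees to the front when shut. Take the rib across its 10 mm, tool along z.
- left_hinge (a point): Middle of the hinge line of the left lid, at the case's upper rear edge, 6 mm below the lid's face; the line runs along this point's y. The rib's centre is 74 mm down the slope from it and 20 mm out along z; the lid's front edge is 121 mm down the slope.
- left_lid (a joint): Angle of the left lid, rad: 0 fully down, grows as the front edge rises, stop at 1.3. A latched lid lies at 0 and can be pulled up to 0.029 (2 mm at the rib), where its catch holds 40 N. A loose lid rides on its catch at about 0.087 (10 mm high at the front edge) and lifts with about 1 N; pushed down with about 9 N at the rib it clicks at 0.05 and drops to 0, latched.
- left_catch (a joint): Angle of the left case's spring catch, rad: a 22 mm wide steel tongue hinged on the lid's front edge, whose nose snaps under a brass keeper on the case's front. 0 is sprung in (also while it rides on top of the keeper of a loose lid); up to 0.2 while its nose is pushed round the keeper.
- case_middle: The middle one of three alike light grey cases in a row (115 x 130 x 42 mm), fixed at a slope of 26 degrees on a white stand fixed to the chest. Dark lid, hinged at the rear, its front edge the lowest. Origin: on the chest below the case; x from front to rear, y to its left, z up. The lid's front edge lies about 77 mm in front of the origin, 55 mm high. Loose or latched, it looks much alike.
- middle_grip (a point): Centre of the black grip rib on the middle lid, a flat blade standing square on the lid: 10 mm thick (x), 90 mm long (y), 28 mm high (z): the lid's face is 14 mm below this point, the rib's top 14 mm above. Axes turn with the lid: x up the slope to the hinge, y along the rib, z out of the lid, leaning 26 degrees to the front when shut. Take the rib across its 10 mm, tool along z.
- middle_hinge (a point): Middle of the hinge line of the middle lid, at the case's upper rear edge, 6 mm below the lid's face; the line runs along this point's y. The rib's centre is 74 mm down the slope from it and 20 mm out along z; the lid's front edge is 121 mm down the slope.
- middle_lid (a joint): Angle of the middle lid, rad: 0 fully down, grows as the front edge rises, stop at 1.3. A latched lid lies at 0 and can be pulled up to 0.029 (2 mm at the rib), where its catch holds 40 N. A loose lid rides on its catch at about 0.087 (10 mm high at the front edge) and lifts with about 1 N; pushed down with about 9 N at the rib it clicks at 0.05 and drops to 0, latched.
- middle_catch (a joint): Angle of the middle case's spring catch, rad: a 22 mm wide steel tongue hinged on the lid's front edge, whose nose snaps under a brass keeper on the case's front. 0 is sprung in (also while it rides on top of the keeper of a loose lid); up to 0.2 while its nose is pushed round the keeper.
- case_right: The right one of three alike light grey cases in a row (115 x 130 x 42 mm), fixed at a slope of 26 degrees on a white stand fixed to the chest. Dark lid, hinged at the rear, its front edge the lowest. Origin: on the chest below the case; x from front to rear, y to its left, z up. The lid's front edge lies about 77 mm in front of the origin, 55 mm high. Loose or latched, it looks much alike.
- right_grip (a point): Centre of the black grip rib on the right lid, a flat blade standing square on the lid: 10 mm thick (x), 90 mm long (y), 28 mm high (z): the lid's face is 14 mm below this point, the rib's top 14 mm above. Axes turn with the lid: x up the slope to the hinge, y along the rib, z out of the lid, leaning 26 degrees to the front when shut. Take the rib across its 10 mm, tool along z.
- right_hinge (a point): Middle of the hinge line of the right lid, at the case's upper rear edge, 6 mm below the lid's face; the line runs along this point's y. The rib's centre is 74 mm down the slope from it and 20 mm out along z; the lid's front edge is 121 mm down the slope.
- right_lid (a joint): Angle of the right lid, rad: 0 fully down, grows as the front edge rises, stop at 1.3. A latched lid lies at 0 and can be pulled up to 0.029 (2 mm at the rib), where its catch holds 40 N. A loose lid rides on its catch at about 0.087 (10 mm high at the front edge) and lifts with about 1 N; pushed down with about 9 N at the rib it clicks at 0.05 and drops to 0, latched.
- right_catch (a joint): Angle of the right case's spring catch, rad: a 22 mm wide steel tongue hinged on the lid's front edge, whose nose snaps under a brass keeper on the case's front. 0 is sprung in (also while it rides on top of the keeper of a loose lid); up to 0.2 while its nose is pushed round the keeper.
- rack: White test-tube rack, fixed, 112 x 42 mm and 80 mm high, with three glass test tubes standing in it in a row along its x. Stands between two of the cases. Origin: centre of its underside.
- rack_top (a point): Point above the middle of the rack at the height of the tube mouths, 180 mm over the chest.
- lamp: Loose glass spirit lamp, 73 mm across, 72 mm high, between two of the cases. Origin: centre of its underside.
- scale: Loose black and silver pocket scale, 124 x 62 x 19 mm, lying in front of the cases. Origin: centre of its underside, x along its length.
- bottle: Loose small dropper bottle, 22 mm across, 52 mm high, standing in front of the cases. Origin: centre of its underside.
- tweezers: Loose steel tweezers, 14 x 123 x 8 mm, lying in front of the cases. Origin: centre of its underside, y along its length.

How it is judged:
By the outcome, as a careful person would: the job done as asked, in the order asked, and still so for the second after the job is handed in, with the robot touching nothing.
It also fails if it takes over 58 s, if anything falls off the work surface, if the arm or the gripper's body presses on something with over 40 N, if the wrist force passes 120 N, or if a joint passes its speed limit or range.

## Working session

There is one attempt and no reset: what is moved stays moved. The work goes in short steps, Python scripts to look and compute and a tool call to move; the robot and the scene stay as the last step left them, time stands still between calls to the robot, and variables do not carry over. Pictures are saved under pics/ and viewed, and the job is handed in when it is done.

Besides the shell and the picture viewer there is one more tool, called after "Request:" by a JSON object that holds its "api" and its "payload", one argument or row to a line. apply_moves: Moves the arm, as the interface text tells. Shift numbers are shares of 0.05 m and turn numbers shares of 0.12 rad, none past 1 either way. Its arguments: {"type":"object","properties":{"plan":{"type":"string"}},"required":["plan"]}

```bash
ls; mkdir -p pics
python3 - <<'E'
from bench import ctrl
import cv2,numpy as np
o=ctrl.get_obs()
for k in o: print(k,np.round(o[k],4))
for c in ["scene","side"]:
    im=ctrl.camera(c); cv2.imwrite(f"pics/{c}0.png",im[:,:,::-1])
    K=ctrl.get_calibration(c); print(c,np.round(K["intrinsics"],1).tolist(),np.round(K["R"],3).tolist(),np.round(K["t"],3))
    for n in ["left_grip","case_left","left_hinge","rack","lamp","scale","bottle","tweezers"]:
        for r in ctrl.recognise(c,n)[:4]: print(c,n,np.round(r["point"],3),round(r["score"],2))
E
```

```text
pics
time_s 0.0
q [-1.4403  0.1816  1.608   0.      1.3538 -0.2063]
dq [-0.0004  0.0018 -0.0013 -0.0007 -0.0002 -0.0002]
joint_efforts [ 2.90000e-03 -4.44867e+01 -3.51333e+01  1.00000e-04  9.10000e-03
 -0.00000e+00]
eef_pos [ 0.1899 -0.5422  0.2414]
eef_rot [ 0.5772 -0.5763  0.4096 -0.4087]
wrist_force [-0.1355  0.6426  0.2881]
torque [ 0.0083  0.0126 -0.0202]
opening 1.0008
scene [[501.3, 0.0, 331.1], [0.0, 501.3, 238.7], [0.0, 0.0, 1.0]] [[-0.525, -0.851, -0.027], [-0.373, 0.258, -0.891], [0.765, -0.458, -0.453]] [0.29  0.296 1.006]
scene left_grip [0.524 0.322 0.085] 0.86
scene case_left [0.52  0.321 0.077] 0.59
scene left_hinge [0.526 0.319 0.085] 0.57
scene left_hinge [ 0.352 -0.216  0.016] 0.53
scene rack [ 0.461 -0.159  0.037] 0.71
scene lamp [0.508 0.16  0.035] 0.7
scene scale [ 0.35  -0.213  0.017] 0.9
scene scale [ 0.533 -0.01   0.087] 0.19
scene bottle [0.381 0.158 0.025] 0.67
scene bottle [0.509 0.162 0.031] 0.3
scene tweezers [ 0.398 -0.023  0.006] 0.61
scene tweezers [0.381 0.158 0.025] 0.51
side [[594.0, 0.0, 318.9], [0.0, 594.0, 238.2], [0.0, 0.0, 1.0]] [[-0.938, -0.346, -0.013], [-0.198, 0.567, -0.8], [0.284, -0.748, -0.6]] [0.456 0.192 1.138]
side left_grip [0.547 0.332 0.084] 0.64
side left_grip [ 0.55  -0.003  0.092] 0.16
side case_left [0.546 0.342 0.084] 0.73
side left_hinge [0.54  0.332 0.09 ] 0.98
side rack [ 0.468 -0.156  0.078] 0.68
side lamp [0.52  0.171 0.031] 0.83
side scale [ 0.361 -0.217  0.017] 0.79
side bottle [0.381 0.165 0.024] 0.68
side tweezers [ 0.399 -0.014  0.007] 0.69
```

View pics/scene0.png

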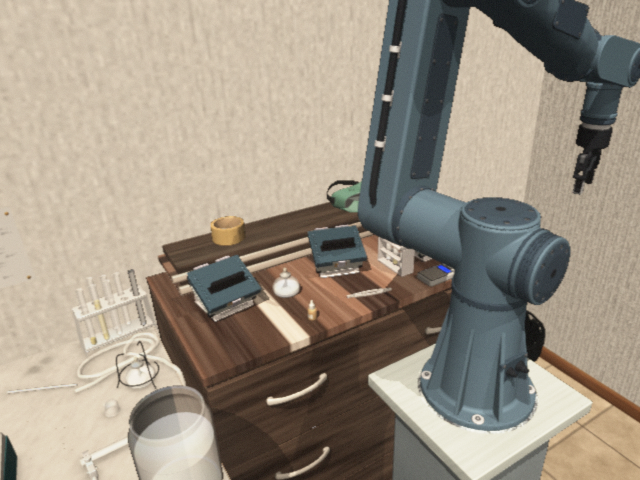

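View pics/side0.png

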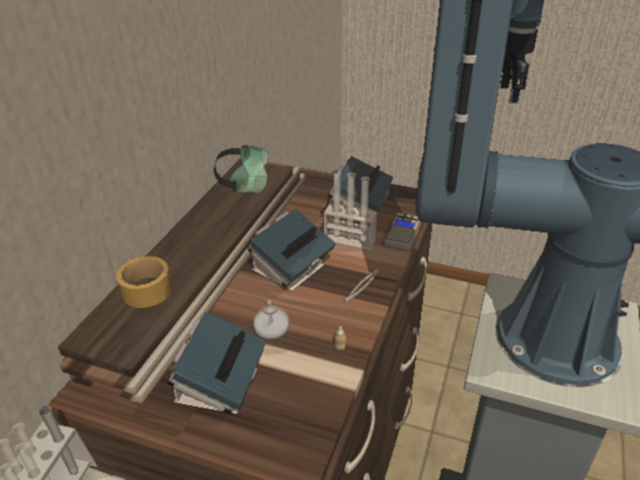

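Run:
```python
from bench import ctrl
import numpy as np
for c in ["scene","side"]:
    ctrl.camera(c)
    for n in ["middle_grip","right_grip","case_middle","case_right","right_hinge","left_catch","middle_catch","right_catch"]:
        for r in ctrl.recognise(c,n)[:4]: print(c,n,np.round(r["point"],3),round(r["score"],2))
print(ctrl.get_obs()["time_s"])
```

```text
scene middle_grip [ 0.531 -0.01   0.089] 0.79
scene middle_grip [0.528 0.319 0.082] 0.54
scene middle_grip [0.381 0.156 0.025] 0.43
scene case_middle [ 0.523 -0.011  0.078] 0.77
scene case_right [ 0.458 -0.157  0.043] 0.53
scene case_right [ 0.449 -0.248  0.011] 0.5
scene case_right [ 0.531 -0.008  0.088] 0.31
scene right_hinge [0.52  0.32  0.076] 0.51
scene left_catch [ 0.465 -0.157  0.04 ] 0.7
scene left_catch [0.49  0.309 0.046] 0.48
side right_grip [ 0.548 -0.002  0.093] 0.74
side right_grip [ 0.47  -0.298  0.086] 0.62
side case_middle [0.55  0.007 0.081] 0.58
side case_right [ 0.48  -0.287  0.083] 0.83
side case_right [0.55  0.34  0.085] 0.29
side right_hinge [ 0.472 -0.299  0.087] 0.65
side right_hinge [ 0.36  -0.213  0.018] 0.57
side left_catch [ 0.543 -0.     0.088] 0.55
side left_catch [0.544 0.34  0.087] 0.52
side left_catch [0.382 0.166 0.025] 0.18
side middle_catch [ 0.469 -0.298  0.087] 0.25
1.8
```

Run:
```python
import cv2,numpy as np
s=cv2.imread("pics/side0.png"); c=cv2.imread("pics/scene0.png")
def z(im,x,y,w,h,f,n):
    cv2.imwrite(n,cv2.resize(im[y:y+h,x:x+w],None,fx=f,fy=f,interpolation=cv2.INTER_CUBIC))
a=cv2.resize(s[305:415,165:275],None,fx=3.6,fy=3.6,interpolation=cv2.INTER_CUBIC)
b=cv2.resize(s[200:310,240:350],None,fx=3.6,fy=3.6,interpolation=cv2.INTER_CUBIC)
cv2.imwrite("pics/zs1.png",np.hstack([a,b]))
a=cv2.resize(s[140:250,310:420],None,fx=3.6,fy=3.6,interpolation=cv2.INTER_CUBIC)
b=cv2.resize(c[240:350,180:290],None,fx=3.6,fy=3.6,interpolation=cv2.INTER_CUBIC)
cv2.imwrite("pics/zs2.png",np.hstack([a,b]))
```

```text
(no output)
```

View pics/zs1.png

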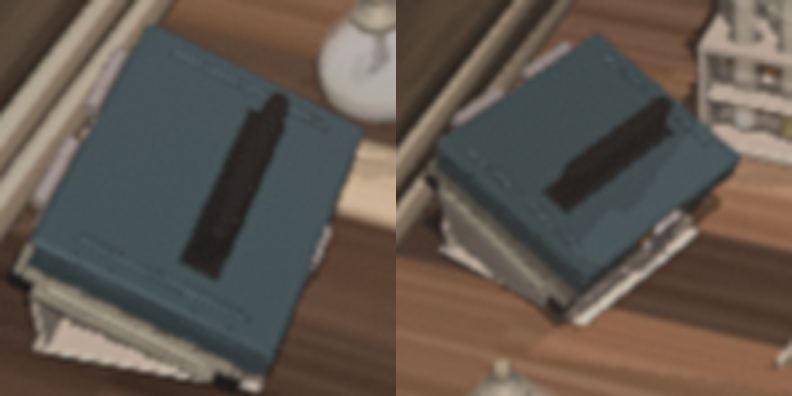

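View pics/zs2.png

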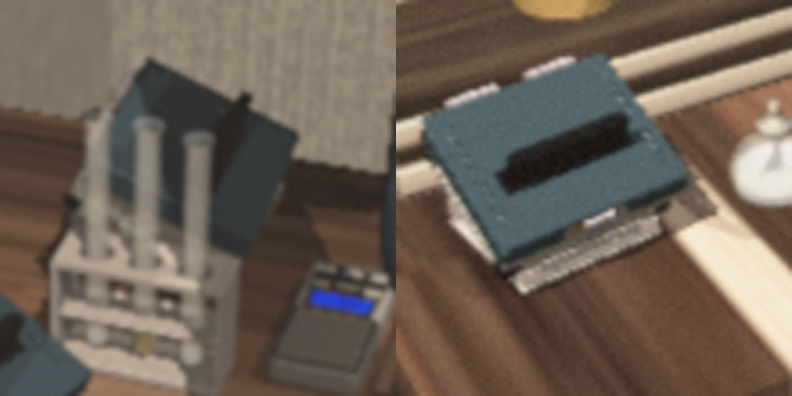

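```bash
cat > h.py <<'E'
from bench import ctrl
import numpy as np
from scipy.spatial.transform import Rotation as Ro
from scipy.optimize import least_squares
S=np.radians(26)
# origin frame: front edge (lid face?) at x=-.077 z=.055
def case_pts(p,a,pl):
    """pl: Nx3 in hinge/lid frame (x up slope,y left,z out); p=(x,y,yaw); a lid angle"""
    x,y,yaw=p
    Rz=Ro.from_euler('z',yaw)
    slope=Ro.from_euler('y',-S)     # x axis tilts up
    hinge=np.array([-.077,0,.055])-slope.apply([-.121,0,.006]) # face front edge at 55mm
    # lid opening: front edge rises
    lid=Ro.from_euler('y',-S)*Ro.from_euler('y',a)
    return Rz.apply(lid.apply(pl)+hinge)+[x,y,0], Rz*lid
def proj(cam,X,K=None):
    K=K or ctrl.get_calibration(cam)
    c=(K["R"]@np.asarray(X).T).T+K["t"]; u=(K["intrinsics"]@c.T).T
    return u[:,:2]/u[:,2:]
RL,RR,FR,FL=[0,.065,.006],[0,-.065,.006],[-.121,-.065,.006],[-.121,.065,.006]
E
python3 - <<'E'
from h import *
obs={'left':[('side',[RR,FR,RL],[(206.7,312.5),(265.6,341.1),(174.2,372)]),('scene',[RL,RR,FR,FL],[(188.1,273.3),(238.6,255.3),(262.5,290),(209.7,311)])],
'middle':[('side',[RL,RR,FR,FL],[(251.4,241.7),(295.6,209.7),(335.3,243.6),(291.4,277)])],
'right':[('side',[RR,FR,FL],[(351.7,156.7),(392.8,176.1),(378.9,208)])]}
i0={'left':(.53,.32,0),'middle':(.53,0,0),'right':(.48,-.29,0)}
for n in obs:
  for a in (0,.087):
    f=lambda p:np.concatenate([(proj(c,case_pts(p,a,np.array(m))[0])-np.array(u)).ravel() for c,m,u in obs[n]])
    r=least_squares(f,i0[n]); 
    g,R=case_pts(r.x,a,np.array([[-.074,0,.02]]))
    print(n,a,np.round(r.x,3),'rms',round(np.sqrt(np.mean(r.fun**2)),2),'grip',np.round(g[0],3),np.round(r.fun,1))
E
```

```text
left 0 [0.563 0.318 0.126] rms 1.96 grip [0.522 0.313 0.088] [-0.5  0.8  1.5  2.7  1.8 -3.   0.4 -1.4 -3.3 -0.4 -3.2 -0.7  2.1 -1.8]
left 0.087 [0.561 0.321 0.111] rms 2.29 grip [0.52  0.316 0.095] [ 0.   1.6  3.7  0.8  1.2 -2.2 -0.4 -1.2 -3.6  0.  -3.5 -2.6  1.  -4. ]
middle 0 [ 0.57  -0.024 -0.325] rms 2.44 grip [ 0.531 -0.011  0.088] [ 1.5 -4.2 -1.7 -0.1 -2.4  3.5  2.3  1.1]
middle 0.087 [ 0.569 -0.019 -0.349] rms 1.85 grip [ 0.529 -0.005  0.095] [ 0.5 -3.4 -1.4  1.1 -1.2  2.7  1.9 -0.1]
right 0 [ 0.501 -0.309  0.028] rms 1.73 grip [ 0.46  -0.31   0.088] [-0.3 -2.  -0.6  3.3  0.9 -1.3]
right 0.087 [ 0.502 -0.299 -0.003] rms 1.44 grip [ 0.46  -0.299  0.095] [-0.9 -0.4  0.5  2.6  0.3 -2. ]
```

```bash
cat >> h.py <<'E'
def pose():
    o=ctrl.get_obs(); q=o["eef_rot"]; return np.array(o["eef_pos"]),Ro.from_quat([q[1],q[2],q[3],q[0]])
def tool_rot(Rlid,sgn):
    M=Rlid.as_matrix(); x=sgn*M[:,0]; y=-M[:,2]; return Ro.from_matrix(np.stack([x,y,np.cross(x,y)],1))
def plan(p1,R1,p0=None,R0=None,claw=1.0,vmax=.9):
    if p0 is None: p0,R0=pose()
    w=(R0.inv()*R1).as_rotvec(); d=p1-p0
    n=int(np.ceil(max(np.abs(R0.inv().apply(d)).max()/.05/vmax,np.linalg.norm(d)/.05/vmax,np.linalg.norm(w)/.12/vmax,1)))
    rows=[]
    for i in range(n):
        Rc=R0*Ro.from_rotvec(w*i/n)
        rows.append(np.r_[Rc.inv().apply(d/n)/.05,w/n/.12,claw])
    return np.array(rows)
def show(rows):
    for k in range(0,len(rows),5): print("; ".join(" ".join(f"{v:.2f}".rstrip('0').rstrip('.') if abs(v)>=.005 else '0' for v in r) for r in rows[k:k+5]))
E
python3 - <<'E'
from h import *
print(ctrl.tcp_to_tips)
p,R=pose(); print(p,np.round(R.as_matrix(),2).tolist())
P={'left':(.562,.32,.12),'middle':(.57,-.022,-.335),'right':(.5015,-.304,.01)}
for n in P:
  for s in (1,-1):
    g,Rl=case_pts(P[n],.04,np.array([[-.074,0,.13],[-.074,0,.02]])); T=tool_rot(Rl,s)
    print(n,s,np.round(g,3).tolist(),'w',np.round((R.inv()*T).as_rotvec(),2), np.round(T.as_matrix(),2).tolist())
E
```

```text
0.011
[ 0.19003067 -0.54270569  0.24230357] [[0.33, -0.0, 0.94], [-0.94, -0.0, 0.33], [0.0, -1.0, -0.0]]
left 1 [[0.477, 0.31, 0.192], [0.521, 0.315, 0.091]] w [ 0.28 -1.33 -0.35] [[0.91, 0.4, -0.12], [0.11, 0.05, 0.99], [0.4, -0.92, -0.0]]
left -1 [[0.477, 0.31, 0.192], [0.521, 0.315, 0.091]] w [0.37 1.76 0.3 ] [[-0.91, 0.4, 0.12], [-0.11, 0.05, -0.99], [-0.4, -0.92, 0.0]]
middle 1 [[0.489, 0.006, 0.192], [0.531, -0.008, 0.091]] w [ 0.19 -0.89 -0.39] [[0.86, 0.38, 0.33], [-0.3, -0.13, 0.94], [0.4, -0.92, 0.0]]
middle -1 [[0.489, 0.006, 0.192], [0.531, -0.008, 0.091]] w [0.46 2.2  0.22] [[-0.86, 0.38, -0.33], [0.3, -0.13, -0.94], [-0.4, -0.92, 0.0]]
right 1 [[0.416, -0.305, 0.192], [0.46, -0.304, 0.091]] w [ 0.26 -1.23 -0.36] [[0.92, 0.4, -0.01], [0.01, 0.0, 1.0], [0.4, -0.92, 0.0]]
right -1 [[0.416, -0.305, 0.192], [0.46, -0.304, 0.091]] w [0.39 1.87 0.28] [[-0.92, 0.4, 0.01], [-0.01, 0.0, -1.0], [-0.4, -0.92, -0.0]]
```

Run:
```python
from h import *
g,Rl=case_pts((.562,.32,.12),.04,np.array([[-.074,0,.16]])); T=tool_rot(Rl,1)
p,R=pose(); mid=np.array([.33,-.12,.30]); Rm=R*Ro.from_rotvec((R.inv()*T).as_rotvec()*.5)
show(plan(mid,Rm)); print(); show(plan(g[0],T,mid,Rm)); print(g)
```

```text
-0.71 -0.12 0.54 0.12 -0.56 -0.15 1; -0.67 -0.12 0.59 0.12 -0.56 -0.15 1; -0.62 -0.12 0.64 0.12 -0.56 -0.15 1; -0.58 -0.12 0.68 0.12 -0.56 -0.15 1; -0.53 -0.12 0.72 0.12 -0.56 -0.15 1
-0.48 -0.12 0.75 0.12 -0.56 -0.15 1; -0.42 -0.12 0.78 0.12 -0.56 -0.15 1; -0.37 -0.11 0.81 0.12 -0.56 -0.15 1; -0.31 -0.11 0.84 0.12 -0.56 -0.15 1; -0.25 -0.1 0.86 0.12 -0.56 -0.15 1

-0.24 0.16 0.78 0.11 -0.51 -0.13 1; -0.2 0.16 0.79 0.11 -0.51 -0.13 1; -0.15 0.17 0.8 0.11 -0.51 -0.13 1; -0.1 0.18 0.8 0.11 -0.51 -0.13 1; -0.06 0.19 0.81 0.11 -0.51 -0.13 1
-0.01 0.2 0.81 0.11 -0.51 -0.13 1; 0.03 0.21 0.8 0.11 -0.51 -0.13 1; 0.08 0.22 0.8 0.11 -0.51 -0.13 1; 0.12 0.23 0.79 0.11 -0.51 -0.13 1; 0.17 0.24 0.78 0.11 -0.51 -0.13 1
0.21 0.26 0.76 0.11 -0.51 -0.13 1
[[0.4649996  0.30830376 0.21939319]]
```

Request:
{"api": "apply_moves", "payload": {
  "plan": "-0.71 -0.12 0.54 0.12 -0.56 -0.15 1; -0.67 -0.12 0.59 0.12 -0.56 -0.15 1; -0.62 -0.12 0.64 0.12 -0.56 -0.15 1; -0.58 -0.12 0.68 0.12 -0.56 -0.15 1; -0.53 -0.12 0.72 0.12 -0.56 -0.15 1"
}}

```text
time_s: 2.3
eef_pos: [0.2601, -0.3289, 0.271]
eef_rot: [0.639, -0.634, 0.265, -0.346]
wrist_force: [0.9, 1.0, 0.1]
opening: 0.998
```

Request:
{"api": "apply_moves", "payload": {
  "plan": "-0.48 -0.12 0.75 0.12 -0.56 -0.15 1; -0.42 -0.12 0.78 0.12 -0.56 -0.15 1; -0.37 -0.11 0.81 0.12 -0.56 -0.15 1; -0.31 -0.11 0.84 0.12 -0.56 -0.15 1; -0.25 -0.1 0.86 0.12 -0.56 -0.15 1"
}}

```text
time_s: 2.8
eef_pos: [0.3293, -0.1173, 0.2999]
eef_rot: [0.68, -0.671, 0.113, -0.274]
wrist_force: [0.1, 0.6, -0.0]
opening: 1.002
```

Request:
{"api": "apply_moves", "payload": {
  "plan": "-0.24 0.16 0.78 0.11 -0.51 -0.13 1; -0.2 0.16 0.79 0.11 -0.51 -0.13 1; -0.15 0.17 0.8 0.11 -0.51 -0.13 1; -0.1 0.18 0.8 0.11 -0.51 -0.13 1; -0.06 0.19 0.81 0.11 -0.51 -0.13 1"
}}

```text
time_s: 3.3
eef_pos: [0.3899, 0.0784, 0.2634]
eef_rot: [0.7, -0.686, -0.028, -0.198]
wrist_force: [0.6, -1.0, 0.4]
opening: 1.003
```

Request:
{"api": "apply_moves", "payload": {
  "plan": "-0.01 0.2 0.81 0.11 -0.51 -0.13 1; 0.03 0.21 0.8 0.11 -0.51 -0.13 1; 0.08 0.22 0.8 0.11 -0.51 -0.13 1; 0.12 0.23 0.79 0.11 -0.51 -0.13 1; 0.17 0.24 0.78 0.11 -0.51 -0.13 1"
}}

```text
time_s: 3.8
eef_pos: [0.4495, 0.2747, 0.2267]
eef_rot: [0.702, -0.683, -0.167, -0.116]
wrist_force: [0.5, -1.0, 0.6]
opening: 1.002
```

Request:
{"api": "apply_moves", "payload": {
  "plan": "0.21 0.26 0.76 0.11 -0.51 -0.13 1; 0 0 0 0 0 0 0.6; 0 0 0 0 0 0 0.6; 0 0 0 0 0 0 0.6; 0 0 0 0 0 0 0.6"
}}

```text
time_s: 4.3
eef_pos: [0.4616, 0.3107, 0.2202]
eef_rot: [0.7, -0.68, -0.193, -0.102]
wrist_force: [0.3, 0.2, 1.2]
opening: 0.601
```

Run:
```python
from h import *
import cv2,pickle
for c in ["wrist","scene","side"]:
    K=ctrl.get_calibration(c); im=ctrl.camera(c); cv2.imwrite(f"pics/{c}1.png",im[:,:,::-1]); pickle.dump(K,open(f"pics/{c}1.pkl","wb"))
print(pose()[0],np.round(pose()[1].as_matrix(),2).tolist(),ctrl.get_obs()["q"])
K=pickle.load(open("pics/wrist1.pkl","rb"));print(K, -K["R"].T@K["t"])
ctrl.camera("wrist")
for n in ["left_grip","left_hinge","left_catch"]:
    for r in ctrl.recognise("wrist",n)[:3]: print(n,np.round(r["point"],3),round(r["score"],2))
```

```text
[0.46174602 0.31085298 0.22015748] [[0.91, 0.4, -0.13], [0.12, 0.05, 0.99], [0.41, -0.91, 0.0]] [ 0.45101404 -0.05980791  1.96480161 -0.17181683  0.84273156  0.40809978]
{'intrinsics': array([[386.4747562 ,   0.        , 318.26071038],
       [  0.        , 386.4747562 , 232.12299819],
       [  0.        ,   0.        ,   1.        ]]), 'R': array([[ 0.90527779,  0.11952851,  0.40765801],
       [ 0.00205514, -0.96082249,  0.27715686],
       [ 0.42481513, -0.25006615, -0.87005691]]), 't': array([-0.54519364,  0.27027652,  0.22307753])} [0.39822953 0.38063808 0.34143371]
left_grip [0.546 0.32  0.088] 0.77
left_hinge [0.544 0.323 0.086] 0.78
```

View pics/wrist1.png

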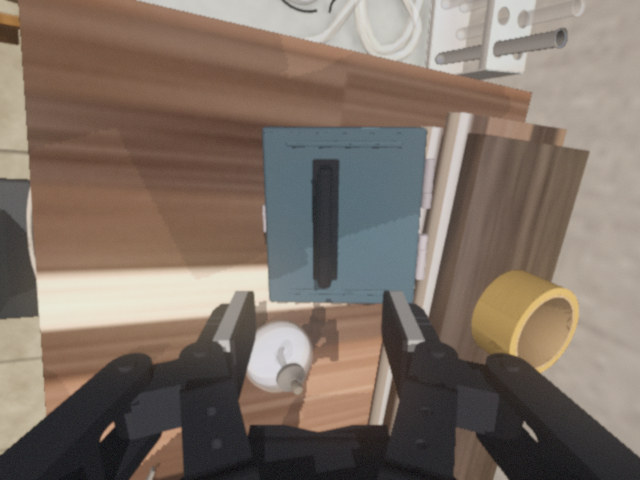

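Run:
```python
import cv2
s=cv2.imread("pics/wrist1.png")
cv2.imwrite("pics/w1z.png",cv2.resize(s[115:315,245:445],None,fx=3,fy=3,interpolation=cv2.INTER_CUBIC))
```

```text
(no output)
```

View pics/w1z.png

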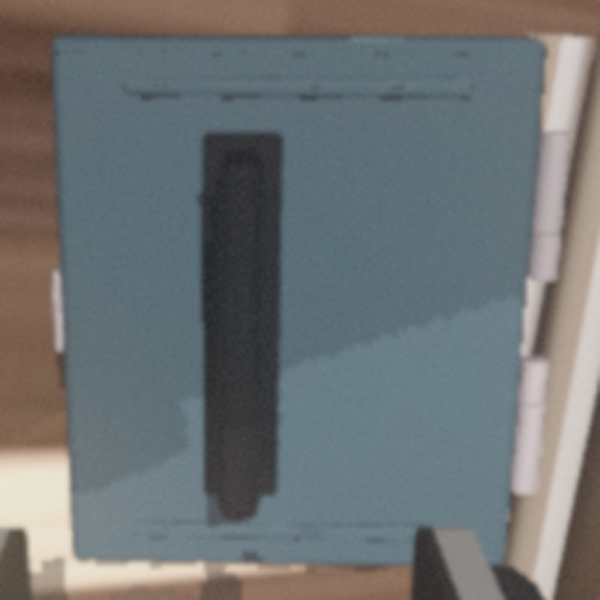

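Run:
```python
from h import *
import pickle
K=pickle.load(open("pics/wrist1.pkl","rb"))
m=np.array([FL,RL,FR,[-.074,.045,.034],[-.074,-.045,.034],[-.074,.045,.007],[-.074,-.045,.007]])
u=np.array([(263,127.7),(426.7,128.3),(270.7,301),(325,164.3),(324.3,288),(325.7,159.3),(325.3,280)])
for a in (0,.087,None):
    def f(p):
        aa=p[3] if a is None else a
        return (proj("wrist",case_pts(p[:3],aa,m)[0],K)-u).ravel()
    r=least_squares(f,[.56,.32,.12]+([.04] if a is None else []))
    aa=r.x[3] if a is None else a
    g,R=case_pts(r.x[:3],aa,np.array([[-.074,0,.02]]))
    print(a,np.round(r.x,4),np.sqrt(np.mean(r.fun**2)),g[0]); print(np.round(r.fun.reshape(-1,2),1).tolist())
```

```text
0 [0.5671 0.3203 0.1405] 3.9625351023618554 [0.52664722 0.31454207 0.08818656]
[[-1.3, 6.3], [-0.3, 4.7], [-0.8, -8.4], [-0.5, 2.1], [0.6, -2.0], [-0.5, 1.9], [0.2, -8.4]]
0.087 [0.5659 0.3216 0.1345] 3.1720405857723417 [0.52437805 0.31594775 0.09478221]
[[-3.6, 4.5], [-0.2, 2.9], [-3.4, -4.4], [3.1, 0.9], [3.2, -0.0], [-0.5, 0.8], [-0.4, -6.8]]
None [0.5656 0.3218 0.1335 0.1005] 3.154998442756891 [0.52402114 0.31616973 0.09581608]
[[-3.9, 4.2], [-0.2, 2.6], [-3.8, -3.7], [3.6, 0.7], [3.6, 0.3], [-0.5, 0.6], [-0.5, -6.6]]
```

View pics/side1.png

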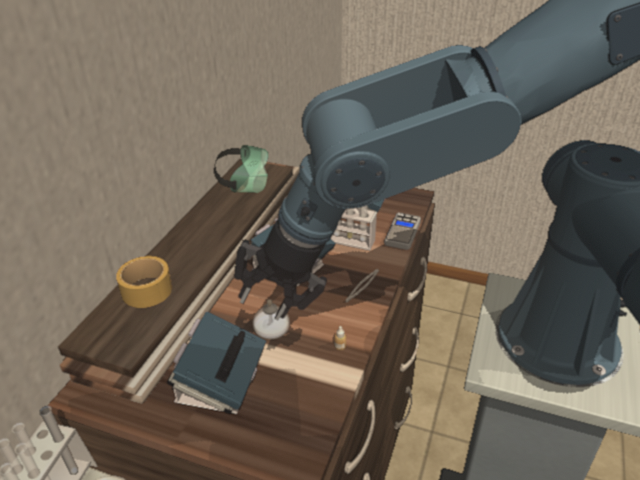

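Run:
```python
from h import *
import pickle
K=pickle.load(open("pics/wrist1.pkl","rb"))
u=np.array([(263,127.7),(426.7,128.3),(270.7,301),(325,164.3),(324.3,288),(325.7,159.3),(325.3,280)])
for a in (0,.087):
    def f(p):
        hl,hf,hb=p[3:6]
        m=np.array([[-.121,hl,.006],[p[6],hl,.006],[-.121,-hl,.006],[-.074,hb,.034],[-.074,-hb,.034],[-.074,hf,.007],[-.074,-hf,.007]])
        return (proj("wrist",case_pts(p[:3],a,m)[0],K)-u).ravel()
    r=least_squares(f,[.56,.32,.12,.066,.045,.045,0],x_scale=[.1,.1,.1,.01,.01,.01,.01])
    g,R=case_pts(r.x[:3],a,np.array([[-.074,0,.02]]))
    print(a,np.round(r.x,4),np.sqrt(np.mean(r.fun**2)),g[0]); print(np.round(r.fun.reshape(-1,2),1).tolist())
```

```text
0 [ 0.5677  0.3182  0.1307  0.0709  0.0492  0.0468 -0.0009] 1.0424559580106267 [0.52716298 0.31288961 0.08818656]
[[-0.4, -0.1], [0.0, -0.4], [-0.9, -0.6], [0.5, 1.8], [0.4, 2.2], [0.4, -1.5], [-0.0, -1.8]]
0.087 [ 5.662e-01  3.203e-01  1.286e-01  6.860e-02  4.790e-02  4.550e-02
 -5.000e-04] 2.053230144654415 [0.52468455 0.31497552 0.09478221]
[[-3.0, 0.5], [0.0, -0.1], [-3.5, 0.4], [3.7, 1.5], [3.1, 1.9], [0.1, -1.9], [-0.5, -2.3]]
```

```bash
cat >> h.py <<'E'
def tgt(P,z,a=0.,ra=None,s=1,x=-.074,y=0):
    g,R=case_pts(P,a,np.array([[x,y,z]])); R2=case_pts(P,a if ra is None else ra,np.array([[0,0,0.]]))[1]
    return g[0],tool_rot(R2,s)
PL=(.567,.319,.13)
E
python3 - <<'E'
from h import *
a=tgt(PL,.075,0,.04); b=tgt(PL,.027,0,.04)
show(plan(*a,claw=.6)); print(); show(plan(*b,*a,claw=.6,vmax=.35))
E
```

```text
0.02 0.61 -0.04 0 0.01 0.02 0.6; 0.02 0.61 -0.04 0 0.01 0.02 0.6; 0.03 0.61 -0.04 0 0.01 0.02 0.6

0.01 0.32 0 0 0 0 0.6; 0.01 0.32 0 0 0 0 0.6; 0.01 0.32 0 0 0 0 0.6
```

Request:
{"api": "apply_moves", "payload": {
  "plan": "0.02 0.61 -0.04 0 0.01 0.02 0.6; 0.02 0.61 -0.04 0 0.01 0.02 0.6; 0.03 0.61 -0.04 0 0.01 0.02 0.6; 0 0 0 0 0 0 0.6; 0 0 0 0 0 0 0.6"
}}

```text
time_s: 5.15
eef_pos: [0.5018, 0.3107, 0.1368]
eef_rot: [0.7, -0.681, -0.188, -0.099]
wrist_force: [0.7, 0.4, 0.3]
opening: 0.6
```

Run:
```python
from h import *
import cv2,pickle
K=ctrl.get_calibration("wrist"); im=ctrl.camera("wrist"); cv2.imwrite("pics/wrist2.png",im[:,:,::-1]); pickle.dump(K,open("pics/wrist2.pkl","wb"))
a=tgt(PL,.075,0,.04);p,R=pose(); print(p,R.inv().apply(a[0]-p),(R.inv()*a[1]).as_rotvec(),ctrl.get_obs()["wrist_force"])
for aa in (0,.087):
  print(np.round(proj("wrist",case_pts(PL,aa,np.array([[-.074,.045,.034],[-.074,-.045,.034],FL,FR,RL]))[0],K),0).tolist())
```

```text
[0.50225393 0.31116014 0.13815234] [-1.89620068e-05  5.71422466e-04 -6.20473834e-04] [-0.00152241 -0.0006029  -0.00125532] [-0.73385322 -1.00078893 -0.58048599]
[[323.0, 185.0], [323.0, 355.0], [233.0, 136.0], [248.0, 354.0], [474.0, 136.0]]
[[330.0, 188.0], [329.0, 363.0], [230.0, 137.0], [245.0, 364.0], [475.0, 136.0]]
```

View pics/wrist2.png

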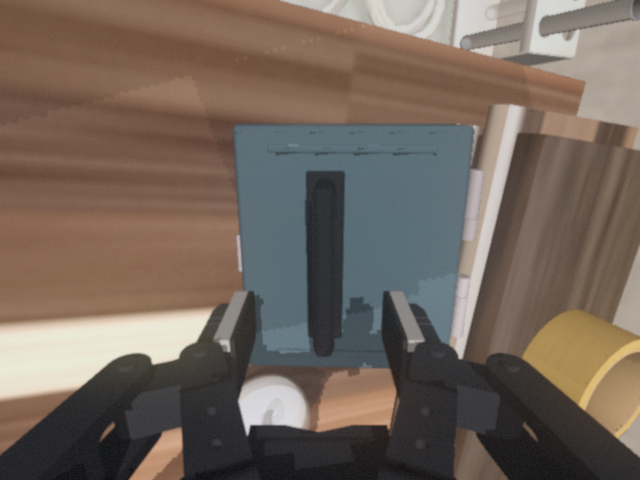

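Request:
{"api": "apply_moves", "payload": {
  "plan": "0 0.32 0 0 0 0 0.6; 0 0.32 0 0 0 0 0.6; 0 0.32 0 0 0 0 0.6; 0 0 0 0 0 0 0.6; 0 0 0 0 0 0 0.6"
}}

```text
time_s: 5.7
eef_pos: [0.5214, 0.314, 0.0948]
eef_rot: [0.701, -0.68, -0.19, -0.1]
wrist_force: [0.0, 0.9, 0.3]
opening: 0.6
```

Request:
{"api": "apply_moves", "payload": {
  "plan": "0 0 0 0 0 0 0.3; 0 0 0 0 0 0 0.1; 0 0 0 0 0 0 0; 0 0 0 0 0 0 0; 0 0 0 0 0 0 0"
}}

```text
time_s: 6.2
eef_pos: [0.5225, 0.314, 0.0951]
eef_rot: [0.701, -0.68, -0.19, -0.101]
wrist_force: [-1.6, -0.9, 6.4]
opening: 0.104
```

```bash
cat >> h.py <<'E'
def stat(P,za=.027):
    o=ctrl.get_obs(); p,R=pose()
    g,Rl=case_pts(P,0,np.array([[0,0,0.]])); d=Rl.inv().apply(p-g[0])
    F=np.array(o["wrist_force"]); print("t",round(o["time_s"],2),"lidframe tcp mm",np.round(d*1e3,1),"F lid",np.round(Rl.inv().apply(F),1),"torque",np.round(o["torque"],2),"open",round(float(o["opening"]),3),"tilt",np.round((tool_rot(Rl,1).inv()*R).as_rotvec(),3))
E
python3 -c "
from h import *
stat(PL)"
```

```text
t 6.2 lidframe tcp mm [-74.5   0.8  27.9] F lid [ 1.3 -0.7  6.5] torque [-0.08 -0.57 -0.1 ] open 0.104 tilt [0.002 0.001 0.038]
```

Request:
{"api": "apply_moves", "payload": {
  "plan": "0 -0.02 0 0 0 0 0; 0 -0.02 0 0 0 0 0; 0 -0.02 0 0 0 0 0; 0 0 0 0 0 0 0; 0 0 0 0 0 0 0"
}}

```text
time_s: 6.7
eef_pos: [0.5221, 0.3139, 0.0973]
eef_rot: [0.701, -0.68, -0.19, -0.101]
wrist_force: [9.8, 2.0, -2.8]
opening: 0.097
```

```bash
python3 -c "
from h import *
stat(PL)"
```

```text
t 6.7 lidframe tcp mm [-73.8   0.8  30. ] F lid [ 7.7  0.7 -6.9] torque [ 0.26 -0.98  0.14] open 0.097 tilt [0.002 0.001 0.037]
```

Request:
{"api": "apply_moves", "payload": {
  "plan": "0.01 -0.02 0 0 0 0.1 0; 0.01 -0.02 0 0 0 0.1 0; 0.01 -0.02 0 0 0 0 0; 0 0 0 0 0 0 0; 0 0 0 0 0 0 0"
}}

```text
time_s: 7.2
eef_pos: [0.5221, 0.3139, 0.0978]
eef_rot: [0.702, -0.682, -0.182, -0.092]
wrist_force: [25.6, 8.4, -29.8]
opening: 0.097
```

```bash
python3 -c "
from h import *
stat(PL)"
```

```text
t 7.2 lidframe tcp mm [-73.6   0.7  30.6] F lid [ 10.8   5.1 -38.4] torque [ 1.19 -2.28  0.36] open 0.097 tilt [0.003 0.002 0.063]
```

Request:
{"api": "apply_moves", "payload": {
  "plan": "-0.01 0.02 0 0 0 0 0; 0 0 0 0 0 0 0; 0 0 0 0 0 0 0; 0 0 0 0 0 0 0; 0 0 0 0 0 0 0"
}}

```text
time_s: 7.7
eef_pos: [0.5221, 0.3139, 0.0977]
eef_rot: [0.702, -0.682, -0.182, -0.092]
wrist_force: [20.4, 7.2, -19.9]
opening: 0.099
```

```bash
python3 -c "
from h import *
stat(PL)"
```

```text
t 7.7 lidframe tcp mm [-73.6   0.8  30.4] F lid [ 10.3   4.5 -27.2] torque [ 0.78 -1.95  0.23] open 0.099 tilt [0.003 0.001 0.062]
```

Request:
{"api": "apply_moves", "payload": {
  "plan": "-0.01 0.03 0 0 0 -0.1 0; -0.01 0.03 0 0 0 -0.1 0; 0 0.03 0 0 0 0 0; 0 0 0 0 0 0 0; 0 0 0 0 0 0 0"
}}

```text
time_s: 8.2
eef_pos: [0.5224, 0.314, 0.0952]
eef_rot: [0.701, -0.68, -0.19, -0.101]
wrist_force: [3.2, -0.2, 5.7]
opening: 0.096
```

```bash
python3 -c "
from h import *
stat(PL)"
```

```text
t 8.2 lidframe tcp mm [-74.5   0.8  28. ] F lid [ 5.4 -0.6  3.7] torque [-0.05 -1.08 -0.1 ] open 0.096 tilt [0.002 0.001 0.038]
```

Request:
{"api": "apply_moves", "payload": {
  "plan": "0 0 0 0 0 0 0.6; 0 0 0 0 0 0 0.6; 0 0 0 0 0 0 0.6; 0 -0.3 0 0 0 0 0.6; 0 -0.5 0 0 0 0 0.6"
}}

```text
time_s: 8.7
eef_pos: [0.5031, 0.3104, 0.1279]
eef_rot: [0.7, -0.682, -0.187, -0.097]
wrist_force: [0.1, -0.3, -0.4]
opening: 0.6
```

Left is latched. Plan the path to the middle hover (keeping above the lamp).

Run:
```python
from h import *
PM=(.57,-.022,-.335)
b=tgt(PM,.16,0,.04); p,R=pose(); 
m=p+np.array([-.06,-.02,.11]); a=tgt(PL,.12,0,.04)
show(plan(m,R,claw=.6)); print(); show(plan(*b,m,R,claw=.6)); print(p,m,b[0])
```

```text
-0.09 -0.84 -0.08 0 0 0 0.6; -0.09 -0.84 -0.08 0 0 0 0.6; -0.09 -0.84 -0.08 0 0 0 0.6

-0.04 0.06 -0.8 -0.22 0.51 -0.01 0.6; 0.01 0.08 -0.8 -0.22 0.51 -0.01 0.6; 0.05 0.1 -0.8 -0.22 0.51 -0.01 0.6; 0.1 0.12 -0.79 -0.22 0.51 -0.01 0.6; 0.15 0.14 -0.78 -0.22 0.51 -0.01 0.6
0.2 0.16 -0.76 -0.22 0.51 -0.01 0.6; 0.24 0.18 -0.74 -0.22 0.51 -0.01 0.6
[0.50306473 0.31039945 0.12790947] [0.44306473 0.29039945 0.23790947] [0.47341909 0.01162185 0.21401773]
```

Request:
{"api": "apply_moves", "payload": {
  "plan": "-0.09 -0.84 -0.08 0 0 0 0.6; -0.09 -0.84 -0.08 0 0 0 0.6; -0.09 -0.84 -0.08 0 0 0 0.6; -0.04 0.06 -0.8 -0.22 0.51 -0.01 0.6; 0.01 0.08 -0.8 -0.22 0.51 -0.01 0.6"
}}

```text
time_s: 9.2
eef_pos: [0.4529, 0.2117, 0.2345]
eef_rot: [0.693, -0.691, -0.145, -0.147]
wrist_force: [0.7, -0.2, -0.0]
opening: 0.597
```

Request:
{"api": "apply_moves", "payload": {
  "plan": "0.05 0.1 -0.8 -0.22 0.51 -0.01 0.6; 0.1 0.12 -0.79 -0.22 0.51 -0.01 0.6; 0.15 0.14 -0.78 -0.22 0.51 -0.01 0.6; 0.2 0.16 -0.76 -0.22 0.51 -0.01 0.6; 0.24 0.18 -0.74 -0.22 0.51 -0.01 0.6"
}}

```text
time_s: 9.7
eef_pos: [0.474, 0.0113, 0.2148]
eef_rot: [-0.659, 0.705, 0.028, 0.262]
wrist_force: [-0.3, 1.3, 0.1]
opening: 0.599
```

Run:
```python
from h import *
import cv2,pickle
print(pose()[0])
K=ctrl.get_calibration("wrist"); im=ctrl.camera("wrist"); cv2.imwrite("pics/wrist3.png",im[:,:,::-1]); pickle.dump(K,open("pics/wrist3.pkl","wb"))
PM=(.57,-.022,-.335)
print(np.round(proj("wrist",case_pts(PM,0,np.array([[-.074,.045,.034],[-.074,-.045,.034],FL,FR,RL]))[0],K),0).tolist())
```

```text
[0.47400639 0.01126498 0.21476915]
[[323.0, 161.0], [323.0, 285.0], [259.0, 128.0], [267.0, 291.0], [428.0, 127.0]]
```

View pics/wrist3.png

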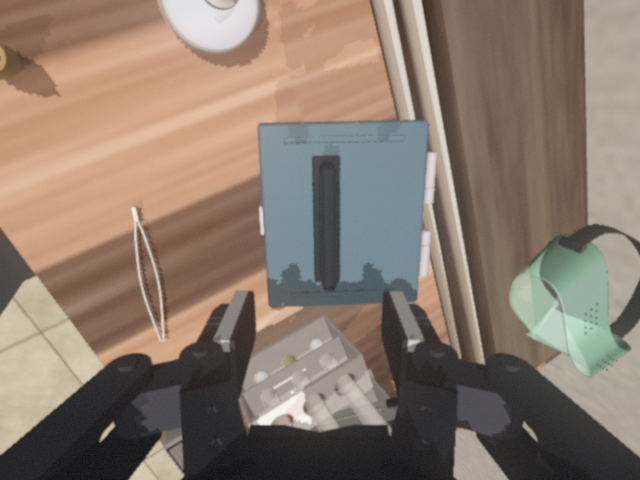

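Run:
```python
import cv2
s=cv2.imread("pics/wrist3.png")
cv2.imwrite("pics/w3z.png",cv2.resize(s[110:310,245:445],None,fx=3,fy=3,interpolation=cv2.INTER_CUBIC))
```

```text
(no output)
```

View pics/w3z.png

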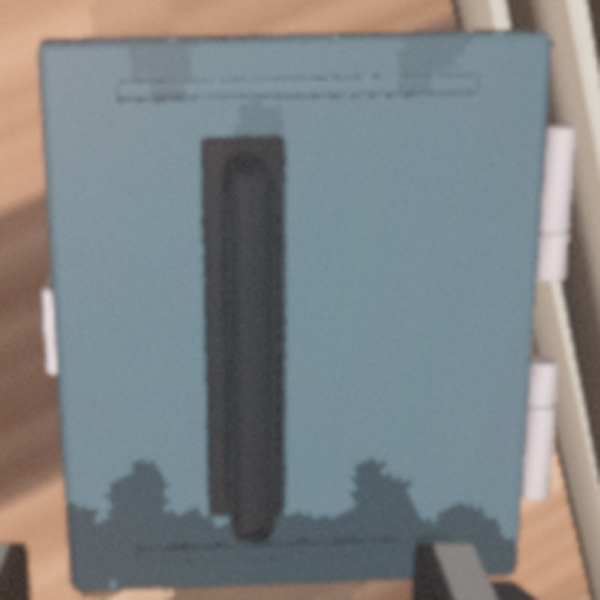

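Run:
```python
from h import *
import pickle
K1=pickle.load(open("pics/wrist1.pkl","rb"));K3=pickle.load(open("pics/wrist3.pkl","rb"))
u1=np.array([(263,127.7),(426.7,128.3),(270.7,301),(325,164.3),(324.3,288),(325.7,159.3),(325.3,280)])
u3=np.array([(258.7,124),(428,121.7),(269.3,306),(327.3,161.7),(329,290),(326.2,156),(327,281)])
def f(p):
    hl,hf,hb,xr=p[:4]
    m=np.array([[-.121,hl,.006],[xr,hl,.006],[-.121,-hl,.006],[-.074,hb,.034],[-.074,-hb,.034],[-.074,hf,.007],[-.074,-hf,.007]])
    return np.r_[(proj("wrist",case_pts(p[4:7],0,m)[0],K1)-u1).ravel(),(proj("wrist",case_pts(p[7:10],p[10],m)[0],K3)-u3).ravel()]
r=least_squares(f,[.066,.045,.045,0,.567,.319,.13,.57,-.022,-.335,.04],x_scale=[.01]*4+[.1]*7)
print(np.round(r.x,4),np.sqrt(np.mean(r.fun**2)));print(np.round(r.fun.reshape(-1,2),1).tolist())
PM=r.x[7:10]
for a in(0,r.x[10]): print(case_pts(PM,a,np.array([[-.074,0,.02]]))[0])
```

```text
[ 0.071   0.0491  0.0467 -0.0011  0.5677  0.3182  0.1299  0.5709 -0.0246
 -0.3263  0.0644] 0.9835602893142262
[[-0.3, -0.3], [-0.3, -0.4], [-0.9, -0.5], [0.6, 2.0], [0.4, 2.0], [0.5, -1.3], [-0.0, -1.8], [-0.0, 0.0], [0.3, -0.3], [0.0, -0.8], [0.5, 1.4], [-0.3, 2.2], [-0.3, -1.3], [-0.1, -1.4]]
[[ 0.53212746 -0.01150536  0.08818656]]
[[ 0.53139361 -0.01125706  0.0930608 ]]
```

```bash
cat >> h.py <<'E'
PM=(.571,-.0246,-.326)
E
python3 - <<'E'
from h import *
a=tgt(PM,.024,.087,.06)
show(plan(*a,claw=.6,vmax=.5))
E
```

```text
0.02 0.43 0.01 0.01 -0.03 0.03 0.6; 0.02 0.43 0 0.01 -0.03 0.03 0.6; 0.02 0.43 0 0.01 -0.03 0.03 0.6; 0.03 0.43 0 0.01 -0.03 0.03 0.6; 0.03 0.43 0 0.01 -0.03 0.03 0.6
0.03 0.43 0 0.01 -0.03 0.03 0.6
```

Request:
{"api": "apply_moves", "payload": {
  "plan": "0.02 0.43 0 0.01 -0.03 0.03 0.6; 0.02 0.43 0 0.01 -0.03 0.03 0.6; 0.02 0.43 0 0.01 -0.03 0.03 0.6; 0.03 0.43 0 0.01 -0.03 0.03 0.6; 0 0 0 0 0 0 0.6"
}}

```text
time_s: 10.25
eef_pos: [0.5096, 0.0005, 0.1352]
eef_rot: [-0.663, 0.705, 0.027, 0.249]
wrist_force: [-0.7, -0.2, -0.9]
opening: 0.601
```

Run:
```python
from h import *
import cv2,pickle
stat(PM)
K=ctrl.get_calibration("wrist"); im=ctrl.camera("wrist"); cv2.imwrite("pics/wrist4.png",im[:,:,::-1]); pickle.dump(K,open("pics/wrist4.pkl","wb"))
for a in(0,.087): print(np.round(proj("wrist",case_pts(PM,a,np.array([[-.074,.0467,.034],[-.074,-.0467,.034],[-.121,.071,.006],[-.121,-.071,.006],[-.001,.071,.006]]))[0],K),0).tolist())
show(plan(*tgt(PM,.024,.087,.06),claw=.6,vmax=.5))
```

```text
t 10.25 lidframe tcp mm [-76.1   4.1  73.4] F lid [-0.9 -0.4 -0.6] torque [ 0.09  0.2  -0.06] open 0.601 tilt [ 0.005 -0.002  0.056]
[[327.0, 191.0], [325.0, 367.0], [237.0, 132.0], [251.0, 369.0], [478.0, 133.0]]
[[334.0, 194.0], [331.0, 375.0], [233.0, 133.0], [249.0, 380.0], [479.0, 133.0]]
0.06 0.44 -0.05 -0.02 0.01 0.02 0.6; 0.06 0.44 -0.04 -0.02 0.01 0.02 0.6
```

View pics/wrist4.png

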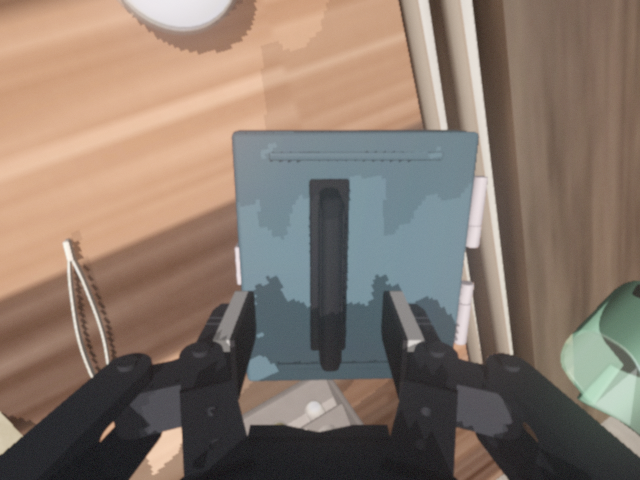

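Request:
{"api": "apply_moves", "payload": {
  "plan": "0.04 0.3 -0.04 -0.01 0 0.01 0.6; 0.04 0.3 -0.03 -0.01 0 0.01 0.6; 0.04 0.28 -0.02 -0.01 0 0.01 0.6; 0 0 0 0 0 0 0.3; 0 0 0 0 0 0 0.2"
}}

```text
time_s: 10.8
eef_pos: [0.5316, -0.0108, 0.1012]
eef_rot: [-0.662, 0.706, 0.028, 0.25]
wrist_force: [0.5, -0.5, -0.2]
opening: 0.271
```

```bash
python3 -c "
from h import *
stat(PM); print(tgt(PM,.024,.087)[0]-pose()[0])"
```

```text
t 10.8 lidframe tcp mm [-69.1   0.5  32.1] F lid [ 0.5 -0.4 -0.4] torque [ 0.06  0.16 -0.06] open 0.271 tilt [ 0.002 -0.003  0.053]
[-1.60998026e-03  2.25801274e-05 -2.68723896e-03]
```

Request:
{"api": "apply_moves", "payload": {
  "plan": "-0.05 0.04 0 0 0 0 0.2; 0 0 0 0 0 0 0.15; 0 -0.01 0 0 0 0 0.1; 0 -0.01 0 0 0 0 0; 0 0 0 0 0 0 0"
}}

```text
time_s: 11.3
eef_pos: [0.5293, -0.0101, 0.098]
eef_rot: [-0.662, 0.706, 0.027, 0.25]
wrist_force: [2.8, 1.5, -4.8]
opening: 0.101
```

```bash
python3 -c "
from h import *
stat(PM)"
```

```text
t 11.3 lidframe tcp mm [-72.7   0.4  30.2] F lid [-0.2  2.3 -5.2] torque [0.68 0.79 0.1 ] open 0.101 tilt [ 0.002 -0.003  0.055]
```

Request:
{"api": "apply_moves", "payload": {
  "plan": "0.01 -0.02 0 0 0 0.1 0; 0.01 -0.02 0 0 0 0.1 0; 0.01 -0.02 0 0 0 0.1 0; 0 0 0 0 0 0 0; 0 0 0 0 0 0 0"
}}

```text
time_s: 11.8
eef_pos: [0.5292, -0.0101, 0.1008]
eef_rot: [-0.666, 0.707, 0.014, 0.238]
wrist_force: [4.2, 2.8, -10.9]
opening: 0.106
```

```bash
python3 -c "
from h import *
stat(PM)"
```

```text
t 11.8 lidframe tcp mm [-71.5   0.4  32.8] F lid [ -2.    4.  -11.1] torque [0.95 0.83 0.19] open 0.106 tilt [ 0.002 -0.003  0.091]
```

Request:
{"api": "apply_moves", "payload": {
  "plan": "0.01 -0.02 0 0 0 0.1 0; 0.01 -0.02 0 0 0 0.1 0; 0 0 0 0 0 0 0; 0 0 0 0 0 0 0; 0 0 0 0 0 0 0"
}}

```text
time_s: 12.3
eef_pos: [0.5292, -0.0101, 0.1031]
eef_rot: [-0.669, 0.707, 0.005, 0.229]
wrist_force: [0.9, 4.8, -12.8]
opening: 0.103
```

```bash
python3 -c "
from h import *
stat(PM)"
```

```text
t 12.3 lidframe tcp mm [-70.5   0.4  34.9] F lid [ -6.2   4.9 -11.2] torque [1.35 1.39 0.26] open 0.103 tilt [ 0.002 -0.003  0.116]
```

Request:
{"api": "apply_moves", "payload": {
  "plan": "0.01 -0.04 0 0 0 0.2 0; 0.01 -0.04 0 0 0 0.2 0; 0.01 -0.04 0 0 0 0.2 0; 0 0 0 0 0 0 0; 0 0 0 0 0 0 0"
}}

```text
time_s: 12.8
eef_pos: [0.5294, -0.0101, 0.1095]
eef_rot: [-0.677, 0.707, -0.02, 0.206]
wrist_force: [4.6, 4.1, -15.1]
opening: 0.102
```

```bash
python3 -c "
from h import *
import cv2
stat(PM)
cv2.imwrite('pics/wrist5.png',ctrl.camera('wrist')[:,:,::-1])
cv2.imwrite('pics/side5.png',ctrl.camera('side')[:,:,::-1])"
```

```text
t 12.8 lidframe tcp mm [-67.5   0.4  40.5] F lid [ -3.9   5.4 -14.8] torque [1.19 1.03 0.18] open 0.102 tilt [ 0.002 -0.003  0.186]
```

View pics/wrist5.png

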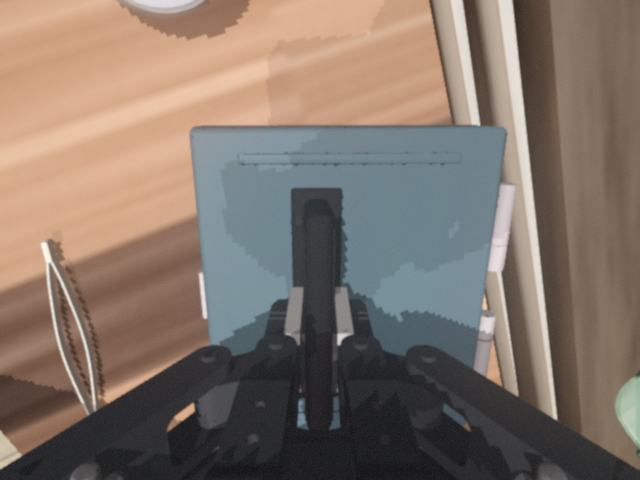

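View pics/side5.png

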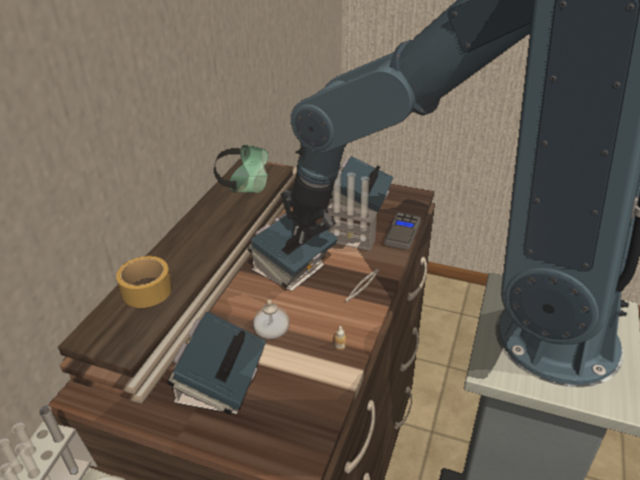

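```bash
python3 -c "
from h import *
K=ctrl.get_calibration('wrist')
for a in (0,.087,.15,.2,.25):
  print(a,np.round(proj('wrist',case_pts(PM,a,np.array([[-.121,.071,.006],[-.001,.071,.006],[-.074,.0467,.034]]))[0],K),0).tolist())
"
```

```text
0 [[213.0, 126.0], [504.0, 129.0], [304.0, 198.0]]
0.087 [[204.0, 127.0], [505.0, 129.0], [309.0, 202.0]]
0.15 [[199.0, 127.0], [506.0, 129.0], [314.0, 205.0]]
0.2 [[195.0, 128.0], [507.0, 129.0], [319.0, 208.0]]
0.25 [[191.0, 129.0], [508.0, 129.0], [324.0, 211.0]]
```

Request:
{"api": "apply_moves", "payload": {
  "plan": "0.01 -0.04 0 0 0 0.2 0; 0.01 -0.04 0 0 0 0.2 0; 0.01 -0.04 0 0 0 0.2 0; 0 0 0 0 0 0 0; 0 0 0 0 0 0 0"
}}

```text
time_s: 13.4
eef_pos: [0.53, -0.0104, 0.1156]
eef_rot: [-0.684, 0.705, -0.045, 0.182]
wrist_force: [7.4, 2.6, -17.7]
opening: 0.1
```

```bash
python3 -c "
from h import *
import cv2
stat(PM)
K=ctrl.get_calibration('wrist')
cv2.imwrite('pics/wrist6.png',ctrl.camera('wrist')[:,:,::-1])
for a in (0,.087,.2,.25,.3):
  print(a,np.round(proj('wrist',case_pts(PM,a,np.array([[-.121,.071,.006],[-.001,.071,.006],[-.074,.0467,.034]]))[0],K),0).tolist())
"
```

```text
t 13.4 lidframe tcp mm [-64.2   0.4  45.8] F lid [ -2.2   4.8 -18.6] torque [1.06 0.58 0.17] open 0.1 tilt [ 0.002 -0.002  0.257]
0 [[221.0, 125.0], [501.0, 129.0], [301.0, 194.0]]
0.087 [[212.0, 126.0], [503.0, 129.0], [304.0, 198.0]]
0.2 [[201.0, 127.0], [505.0, 129.0], [312.0, 204.0]]
0.25 [[196.0, 128.0], [506.0, 129.0], [316.0, 206.0]]
0.3 [[193.0, 129.0], [507.0, 129.0], [322.0, 209.0]]
```

View pics/wrist6.png

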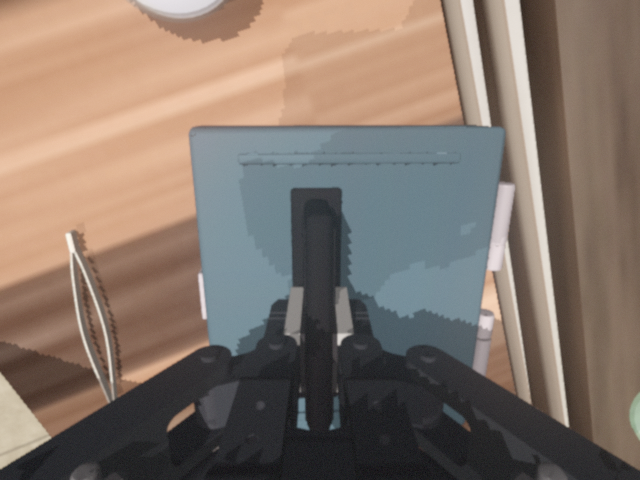

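Request:
{"api": "apply_moves", "payload": {
  "plan": "-0.02 0.06 0 0 0 -0.3 0; -0.02 0.06 0 0 0 -0.3 0; -0.02 0.06 0 0 0 -0.3 0; -0.02 0.06 0 0 0 -0.3 0; -0.02 0.06 0 0 0 -0.3 0"
}}

```text
time_s: 13.95
eef_pos: [0.5292, -0.01, 0.1004]
eef_rot: [-0.664, 0.707, 0.02, 0.243]
wrist_force: [4.9, 2.7, -12.2]
opening: 0.102
```

```bash
python3 -c "
from h import *
stat(PM)"
```

```text
t 13.95 lidframe tcp mm [-71.7   0.4  32.5] F lid [ -1.9   4.1 -12.7] torque [1.04 1.02 0.22] open 0.102 tilt [ 0.002 -0.003  0.075]
```

Request:
{"api": "apply_moves", "payload": {
  "plan": "-0.01 0.03 0 0 0 -0.15 0; -0.01 0.03 0 0 0 -0.15 0; -0.01 0.03 0 0 0 -0.15 0; -0.01 0.03 0 0 0 -0.15 0; 0 0 0 0 0 0 0"
}}

```text
time_s: 14.45
eef_pos: [0.5296, -0.0102, 0.0941]
eef_rot: [-0.655, 0.705, 0.045, 0.266]
wrist_force: [12.3, 2.9, -23.7]
opening: 0.102
```

```bash
python3 -c "
from h import *
stat(PM)"
```

```text
t 14.45 lidframe tcp mm [-74.    0.4  26.6] F lid [ -0.8   6.7 -26. ] torque [1.21 0.61 0.45] open 0.102 tilt [ 0.002 -0.003  0.004]
```

Request:
{"api": "apply_moves", "payload": {
  "plan": "-0.01 0.02 0 0 0 -0.1 0; -0.01 0.02 0 0 0 -0.1 0; 0 0.02 0 0 0 -0.1 0; 0 0 0 0 0 0 0; 0 0 0 0 0 0 0"
}}

```text
time_s: 14.95
eef_pos: [0.53, -0.0103, 0.0915]
eef_rot: [-0.65, 0.705, 0.057, 0.278]
wrist_force: [-0.9, 5.1, -5.2]
opening: 0.099
```

```bash
python3 -c "
from h import *
stat(PM)"
```

```text
t 14.95 lidframe tcp mm [-74.8   0.4  24.1] F lid [-4.6  4.5 -3.6] torque [1.24 1.48 0.27] open 0.099 tilt [ 0.002 -0.003 -0.031]
```

Request:
{"api": "apply_moves", "payload": {
  "plan": "0 0.02 0 0 0 0 0; 0 0.02 0 0 0 0 0; 0 0.02 0 0 0 0 0; 0 0 0 0 0 0 0; 0 0 0 0 0 0 0"
}}

```text
time_s: 15.45
eef_pos: [0.5303, -0.0103, 0.091]
eef_rot: [-0.65, 0.705, 0.057, 0.277]
wrist_force: [-42.1, 11.4, 45.8]
opening: 0.103
```

```bash
python3 -c "
from h import *
stat(PM)"
```

```text
t 15.45 lidframe tcp mm [-74.8   0.5  23.5] F lid [-19.1  -2.7  60.2] torque [ 0.91  3.69 -0.28] open 0.103 tilt [ 0.001 -0.004 -0.03 ]
```

Request:
{"api": "apply_moves", "payload": {
  "plan": "0 -0.04 0 0 0 0 0; 0 -0.04 0 0 0 0.1 0; 0.01 -0.04 0 0 0 0.1 0; 0 0 0 0 0 0 0; 0 0 0 0 0 0 0"
}}

```text
time_s: 15.95
eef_pos: [0.5296, -0.0102, 0.0939]
eef_rot: [-0.654, 0.705, 0.049, 0.27]
wrist_force: [7.6, 4.0, -16.0]
opening: 0.103
```

```bash
python3 -c "
from h import *
stat(PM)"
```

```text
t 15.95 lidframe tcp mm [-74.1   0.4  26.4] F lid [ -1.7   6.2 -17. ] torque [1.3  0.94 0.42] open 0.103 tilt [ 0.002 -0.002 -0.007]
```

Request:
{"api": "apply_moves", "payload": {
  "plan": "-0.01 0.04 0 0 0 -0.1 0; 0 0 0 0 0 0 0.3; 0 0 0 0 0 0 0.6; 0 0 0 0 0 0 0.6; 0 -0.2 0 0 0 0 0.6"
}}

```text
time_s: 16.45
eef_pos: [0.5262, -0.0095, 0.1017]
eef_rot: [-0.652, 0.705, 0.053, 0.275]
wrist_force: [-0.4, 0.9, 0.7]
opening: 0.605
```

Run:
```python
from h import *
stat(PM); PR=(.5015,-.304,.01)
b=tgt(PR,.18,0,.04); p,R=pose()
m=np.array([.41,.02,.315]); 
m2=np.array([.36,-.2,.32])
Rm=R*Ro.from_rotvec((R.inv()*b[1]).as_rotvec()*.6)
show(plan(m,R,claw=.6)); print(); show(plan(m2,Rm,m,R,claw=.6)); print();show(plan(*b,m2,Rm,claw=.6)); print(b[0])
```

```text
t 16.45 lidframe tcp mm [-73.8  -0.1  34.9] F lid [-0.3  0.7  0.9] torque [ 0.1   0.18 -0.01] open 0.605 tilt [ 0.002 -0.002 -0.02 ]
-0.03 -0.81 -0.03 0 0 0 0.6; -0.03 -0.81 -0.03 0 0 0 0.6; -0.03 -0.81 -0.03 0 0 0 0.6; -0.03 -0.81 -0.03 0 0 0 0.6; -0.03 -0.81 -0.03 0 0 0 0.6
-0.03 -0.81 -0.03 0 0 0 0.6

0.07 0.02 -0.75 0.12 -0.25 0.05 0.6; 0.05 0.01 -0.75 0.12 -0.25 0.05 0.6; 0.03 0 -0.75 0.12 -0.25 0.05 0.6; 0.01 -0.01 -0.75 0.12 -0.25 0.05 0.6; -0.02 -0.02 -0.75 0.12 -0.25 0.05 0.6
-0.04 -0.04 -0.75 0.12 -0.25 0.05 0.6

0.01 0.49 -0.5 0.12 -0.25 0.05 0.6; 0 0.48 -0.51 0.12 -0.25 0.05 0.6; -0.02 0.48 -0.52 0.12 -0.25 0.05 0.6; -0.03 0.47 -0.52 0.12 -0.25 0.05 0.6
[ 0.39047229 -0.30511031  0.23199361]
```

Run:
```python
from h import *
K=ctrl.get_calibration('side'); Ki=np.linalg.inv(K["intrinsics"]); c=-K["R"].T@K["t"]
for u in [(337.8,173),(351,174),(365,177.5)]:
    d=K["R"].T@(Ki@np.array([*u,1])); s=(.18-c[2])/d[2]; print(c+s*d)
p,R=pose(); W=ctrl.get_calibration('wrist'); cw=-W["R"].T@W["t"]; print("cam in tool",R.inv().apply(cw-p))
```

```text
[ 0.49952805 -0.16119172  0.18      ]
[ 0.47110693 -0.1664819   0.18      ]
[ 0.43824098 -0.16230839  0.18      ]
cam in tool [ 0.000589   -0.132579    0.07772702]
```

Request:
{"api": "apply_moves", "payload": {
  "plan": "-0.03 -0.81 -0.03 0 0 0 0.6; -0.03 -0.81 -0.03 0 0 0 0.6; -0.03 -0.81 -0.03 0 0 0 0.6; -0.03 -0.81 -0.03 0 0 0 0.6; -0.03 -0.81 -0.03 0 0 0 0.6"
}}

```text
time_s: 16.95
eef_pos: [0.4287, 0.0152, 0.2808]
eef_rot: [-0.652, 0.705, 0.054, 0.275]
wrist_force: [1.1, -0.7, -0.0]
opening: 0.601
```

Request:
{"api": "apply_moves", "payload": {
  "plan": "-0.03 -0.81 -0.03 0 0 0 0.6; 0.07 0.02 -0.75 0.12 -0.25 0.05 0.6; 0.05 0.01 -0.75 0.12 -0.25 0.05 0.6; 0.03 0 -0.75 0.12 -0.25 0.05 0.6; 0.01 -0.01 -0.75 0.12 -0.25 0.05 0.6"
}}

```text
time_s: 17.45
eef_pos: [0.3767, -0.1275, 0.3182]
eef_rot: [-0.669, 0.703, 0.094, 0.222]
wrist_force: [0.8, -0.8, -0.8]
opening: 0.605
```

Request:
{"api": "apply_moves", "payload": {
  "plan": "-0.02 -0.02 -0.75 0.12 -0.25 0.05 0.6; -0.04 -0.04 -0.75 0.12 -0.25 0.05 0.6; 0.01 0.2 -0.7 0.12 -0.25 0.05 0.6; 0 0.2 -0.7 0.12 -0.25 0.05 0.6; 0 0.2 -0.66 0.12 -0.25 0.05 0.6"
}}

```text
time_s: 17.95
eef_pos: [0.363, -0.3058, 0.2915]
eef_rot: [-0.689, 0.694, 0.139, 0.156]
wrist_force: [0.6, 0.8, 0.7]
opening: 0.599
```

Run:
```python
from h import *
PR=(.5015,-.304,.01)
print(pose()[0])
show(plan(*tgt(PR,.18,0,.04),claw=.6))
```

```text
[ 0.36295505 -0.30582205  0.29149294]
0.01 0.66 0.02 0.07 -0.13 0.02 0.6; 0.01 0.66 0.01 0.07 -0.13 0.02 0.6
```

Request:
{"api": "apply_moves", "payload": {
  "plan": "0.01 0.66 0.02 0.07 -0.13 0.02 0.6; 0.01 0.66 0.01 0.07 -0.13 0.02 0.6; 0 0 0 0 0 0 0.6; 0 0 0 0 0 0 0.6; 0 0 0 0 0 0 0.6"
}}

```text
time_s: 18.45
eef_pos: [0.3914, -0.3027, 0.2328]
eef_rot: [0.693, -0.691, -0.15, -0.142]
wrist_force: [-0.0, -0.1, 1.0]
opening: 0.596
```

Run:
```python
from h import *
import cv2,pickle
print(pose()[0])
K=ctrl.get_calibration("wrist"); im=ctrl.camera("wrist"); cv2.imwrite("pics/wrist7.png",im[:,:,::-1]); pickle.dump(K,open("pics/wrist7.pkl","wb"))
PR=(.5015,-.304,.01)
print(np.round(proj("wrist",case_pts(PR,0,np.array([[-.074,.045,.034],[-.074,-.045,.034],FL,FR,RL]))[0],K),0).tolist())
```

```text
[ 0.39142045 -0.30266051  0.23277963]
[[324.0, 161.0], [323.0, 276.0], [264.0, 130.0], [270.0, 283.0], [422.0, 130.0]]
```

View pics/wrist7.png

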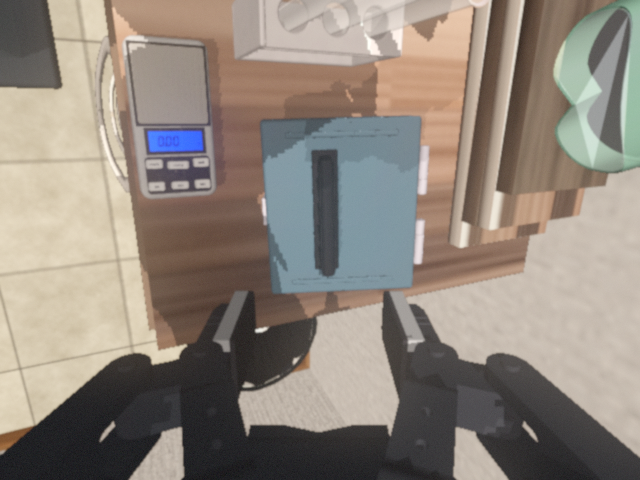

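Run:
```python
import cv2
s=cv2.imread("pics/wrist7.png")
cv2.imwrite("pics/w7z.png",cv2.resize(s[105:305,245:445],None,fx=3,fy=3,interpolation=cv2.INTER_CUBIC))
```

```text
(no output)
```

View pics/w7z.png

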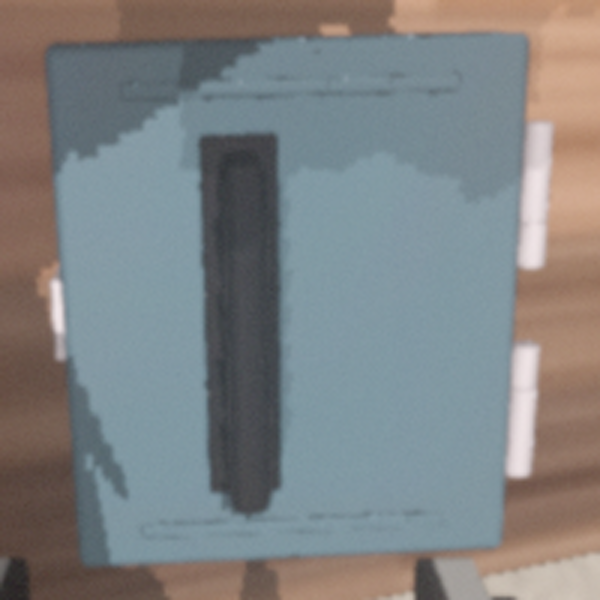

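Run:
```python
from h import *
import pickle
Ks=[pickle.load(open(f"pics/wrist{i}.pkl","rb")) for i in (1,3,7)]
U=[np.array([(263,127.7),(426.7,128.3),(270.7,301),(325,164.3),(324.3,288),(325.7,159.3),(325.3,280)]),
np.array([(258.7,124),(428,121.7),(269.3,306),(327.3,161.7),(329,290),(326.2,156),(327,281)]),
np.array([(261.3,120.3),(421,116.3),(272.7,293),(326,155),(328.3,276.7),(324.7,149.7),(327,268.3)])]
for ar in (None,0,.087):
  def f(p):
    hl,hf,hb,xr=p[:4]
    m=np.array([[-.121,hl,.006],[xr,hl,.006],[-.121,-hl,.006],[-.074,hb,.034],[-.074,-hb,.034],[-.074,hf,.007],[-.074,-hf,.007]])
    A=[0,.087,p[13] if ar is None else ar]
    return np.concatenate([(proj("wrist",case_pts(p[4+3*i:7+3*i],A[i],m)[0],Ks[i])-U[i]).ravel() for i in range(3)])
  r=least_squares(f,[.066,.045,.045,0,.567,.319,.13,.57,-.022,-.335,.5,-.304,.01,.04],x_scale=[.01]*4+[.1]*10)
  print(ar,np.round(r.x,4),np.sqrt(np.mean(r.fun**2)));print(np.round(r.fun.reshape(-1,2)[14:],1).tolist())
```

```text
None [ 0.0708  0.049   0.0466 -0.001   0.5677  0.3183  0.1303  0.5707 -0.0241
 -0.3273  0.502  -0.3007  0.036   0.0739] 0.9647675240624884
[[-0.4, 0.1], [-0.1, 0.0], [-0.3, -1.0], [0.6, 1.4], [0.3, 1.3], [-0.1, -1.0], [-0.3, -1.3]]
0 [ 0.0714  0.0493  0.0469 -0.0011  0.5678  0.318   0.1295  0.5706 -0.0243
 -0.328   0.5029 -0.302   0.0393  0.04  ] 1.33348295458703
[[1.6, 1.0], [-0.2, 0.9], [1.7, -3.6], [-2.1, 2.1], [-1.8, 0.3], [0.0, -0.2], [0.1, -2.1]]
0.087 [ 0.0707  0.0489  0.0465 -0.001   0.5677  0.3183  0.1305  0.5707 -0.024
 -0.3272  0.5017 -0.3004  0.0354  0.04  ] 0.9787976840979264
[[-0.7, -0.1], [-0.1, -0.1], [-0.6, -0.5], [1.1, 1.2], [0.7, 1.5], [-0.1, -1.1], [-0.4, -1.1]]
```

```bash
cat >> h.py <<'E'
PR=(.5018,-.3004,.0355)
E
python3 - <<'E'
from h import *
a=tgt(PR,.07,.087,.087); b=tgt(PR,.024,.087,.087)
show(plan(*a,claw=.6,vmax=.7)); print(); show(plan(*b,*a,claw=.6,vmax=.35))
E
```

```text
0.06 0.69 0 0.03 -0.06 0.14 0.6; 0.07 0.69 -0.01 0.03 -0.06 0.14 0.6; 0.09 0.69 -0.01 0.03 -0.06 0.14 0.6

0 0.31 0 0 0 0 0.6; 0 0.31 0 0 0 0 0.6; 0 0.31 0 0 0 0 0.6
```

Request:
{"api": "apply_moves", "payload": {
  "plan": "0.06 0.69 0 0.03 -0.06 0.14 0.6; 0.07 0.69 -0.01 0.03 -0.06 0.14 0.6; 0.09 0.69 -0.01 0.03 -0.06 0.14 0.6; 0 0 0 0 0 0 0.6; 0 0 0 0 0 0 0.6"
}}

```text
time_s: 19.0
eef_pos: [0.4416, -0.3015, 0.1404]
eef_rot: [0.699, -0.691, -0.14, -0.116]
wrist_force: [0.2, -0.7, 0.3]
opening: 0.604
```

Run:
```python
from h import *
import cv2,pickle
stat(PR)
K=ctrl.get_calibration("wrist"); im=ctrl.camera("wrist"); cv2.imwrite("pics/wrist8.png",im[:,:,::-1])
cv2.imwrite("pics/side8.png",ctrl.camera("side")[:,:,::-1])
for a in(0,.087): print(np.round(proj("wrist",case_pts(PR,a,np.array([[-.074,.0467,.034],[-.074,-.0467,.034],[-.121,.071,.006],[-.121,-.071,.006],[-.001,.071,.006]]))[0],K),0).tolist())
show(plan(*tgt(PR,.024,.087,.087),claw=.6,vmax=.35))
```

```text
t 19.0 lidframe tcp mm [-68.5   1.1  75.4] F lid [ 0.3 -0.7  0.2] torque [-0.05  0.19 -0.02] open 0.604 tilt [0.005 0.001 0.09 ]
[[313.0, 183.0], [314.0, 359.0], [228.0, 126.0], [244.0, 361.0], [467.0, 126.0]]
[[319.0, 186.0], [319.0, 366.0], [223.0, 126.0], [241.0, 371.0], [468.0, 126.0]]
0 0.31 0 -0.01 0 0 0.6; 0 0.31 0 -0.01 0 0 0.6; 0 0.31 0 -0.01 0 0 0.6
```

View pics/wrist8.png

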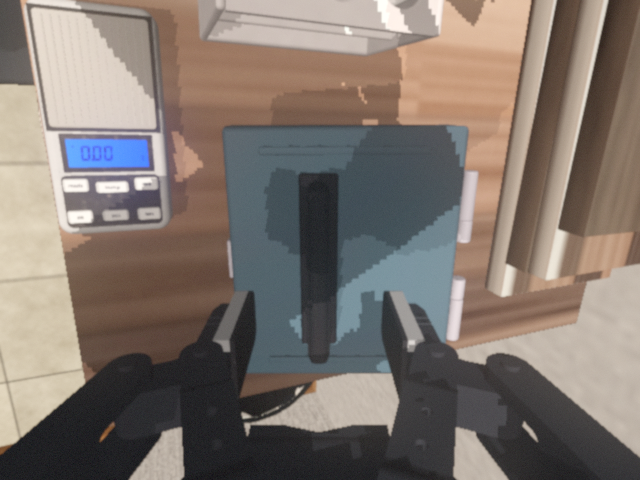

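View pics/side8.png

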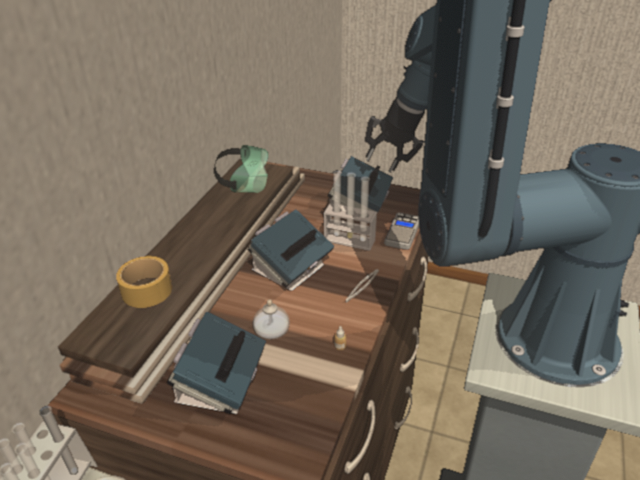

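Request:
{"api": "apply_moves", "payload": {
  "plan": "0 0.31 0 0 0 0 0.6; 0 0.31 0 0 0 0 0.6; 0 0.31 0 0 0 0 0.6; 0 0 0 0 0 0 0.3; 0 0 0 0 0 0 0.2"
}}

```text
time_s: 19.6
eef_pos: [0.458, -0.3013, 0.0977]
eef_rot: [0.699, -0.692, -0.14, -0.116]
wrist_force: [0.3, -0.3, 0.5]
opening: 0.269
```

```bash
python3 -c "
from h import *
stat(PR); p,R=pose(); print(R.inv().apply(tgt(PR,.024,.087)[0]-p)/.05)"
```

```text
t 19.6 lidframe tcp mm [-72.5   0.6  29.8] F lid [ 0.4 -0.3  0.3] torque [-0.04  0.17  0.03] open 0.269 tilt [0.003 0.002 0.089]
[ 0.01600451 -0.0123964  -0.01255429]
```

Request:
{"api": "apply_moves", "payload": {
  "plan": "0.02 -0.01 0 0 0 0 0.15; 0 0 0 0 0 0 0.12; 0 0 0 0 0 0 0.1; 0 0 0 0 0 0 0; 0 0 0 0 0 0 0"
}}

```text
time_s: 20.1
eef_pos: [0.4579, -0.3012, 0.0979]
eef_rot: [0.699, -0.692, -0.14, -0.115]
wrist_force: [-9.0, -0.0, 4.7]
opening: 0.103
```

```bash
python3 -c "
from h import *
stat(PR)"
```

```text
t 20.1 lidframe tcp mm [-72.5   0.8  30. ] F lid [-6.   0.3  8.2] torque [-0.07  1.04  0.14] open 0.103 tilt [0.004 0.001 0.091]
```

Request:
{"api": "apply_moves", "payload": {
  "plan": "0.01 -0.02 0 0 0 0.1 0; 0.01 -0.02 0 0 0 0.1 0; 0.01 -0.02 0 0 0 0.1 0; 0 0 0 0 0 0 0; 0 0 0 0 0 0 0"
}}

```text
time_s: 20.6
eef_pos: [0.4578, -0.3011, 0.1007]
eef_rot: [0.701, -0.694, -0.127, -0.102]
wrist_force: [-9.2, -2.1, 1.8]
opening: 0.107
```

```bash
python3 -c "
from h import *
stat(PR)"
```

```text
t 20.6 lidframe tcp mm [-71.3   0.8  32.6] F lid [-7.6 -1.8  5.7] torque [-0.31  1.29  0.08] open 0.107 tilt [0.004 0.001 0.128]
```

Request:
{"api": "apply_moves", "payload": {
  "plan": "0.02 -0.05 0 0 0 0.27 0; 0.02 -0.05 0 0 0 0.27 0; 0.02 -0.05 0 0 0 0.27 0; 0.02 -0.05 0 0 0 0.27 0; 0.02 -0.05 0 0 0 0.27 0"
}}

```text
time_s: 21.1
eef_pos: [0.4585, -0.3011, 0.1138]
eef_rot: [0.707, -0.702, -0.069, -0.044]
wrist_force: [-10.0, -2.8, 0.2]
opening: 0.102
```

Request:
{"api": "apply_moves", "payload": {
  "plan": "0 0 0 0 0 0 0; 0 0 0 0 0 0 0; 0 0 0 0 0 0 0; 0 0 0 0 0 0 0; 0 0 0 0 0 0 0"
}}

```text
time_s: 21.6
eef_pos: [0.4585, -0.3011, 0.1137]
eef_rot: [0.707, -0.702, -0.07, -0.045]
wrist_force: [-10.6, -2.7, 1.1]
opening: 0.106
```

```bash
python3 -c "
from h import *
import cv2
stat(PR)
K=ctrl.get_calibration('wrist')
cv2.imwrite('pics/wrist9.png',ctrl.camera('wrist')[:,:,::-1])
for a in (0,.087,.2,.25,.3):
  print(a,np.round(proj('wrist',case_pts(PR,a,np.array([[-.121,.071,.006],[-.001,.071,.006],[-.074,.0467,.034]]))[0],K),0).tolist())
"
```

```text
t 21.6 lidframe tcp mm [-65.    0.8  44. ] F lid [-9.1 -2.3  5.7] torque [-0.54  1.64  0.06] open 0.106 tilt [0.005 0.001 0.292]
0 [[226.0, 127.0], [509.0, 130.0], [303.0, 196.0]]
0.087 [[216.0, 127.0], [510.0, 130.0], [306.0, 200.0]]
0.2 [[204.0, 129.0], [512.0, 130.0], [312.0, 206.0]]
0.25 [[199.0, 130.0], [513.0, 130.0], [316.0, 209.0]]
0.3 [[195.0, 130.0], [514.0, 130.0], [321.0, 211.0]]
```

View pics/wrist9.png

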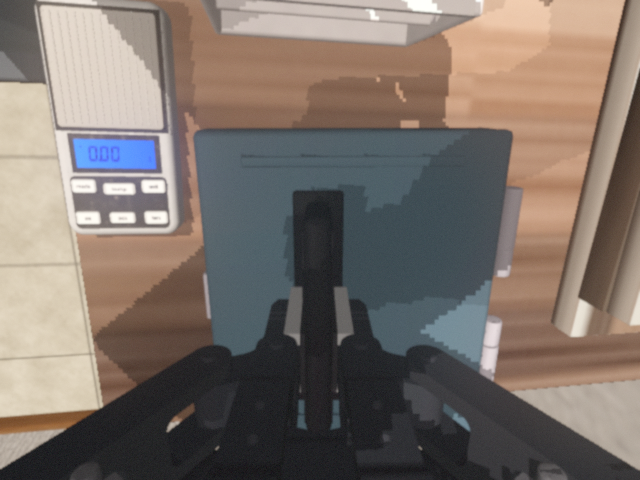

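Request:
{"api": "apply_moves", "payload": {
  "plan": "-0.02 0.06 0 0 0 -0.32 0; -0.02 0.06 0 0 0 -0.32 0; -0.02 0.06 0 0 0 -0.32 0; -0.02 0.06 0 0 0 -0.32 0; -0.02 0.06 0 0 0 -0.32 0"
}}

```text
time_s: 22.15
eef_pos: [0.4579, -0.3012, 0.0982]
eef_rot: [0.699, -0.692, -0.138, -0.113]
wrist_force: [-10.6, -0.9, 2.6]
opening: 0.105
```

Request:
{"api": "apply_moves", "payload": {
  "plan": "-0.01 0.03 0 0 0 -0.16 0; -0.01 0.03 0 0 0 -0.16 0; -0.01 0.03 0 0 0 -0.16 0; 0 0 0 0 0 0 0; 0 0 0 0 0 0 0"
}}

```text
time_s: 22.65
eef_pos: [0.4583, -0.3011, 0.0935]
eef_rot: [0.696, -0.688, -0.157, -0.133]
wrist_force: [-11.2, -1.8, 3.0]
opening: 0.097
```

```bash
python3 -c "
from h import *
stat(PR)"
```

```text
t 22.65 lidframe tcp mm [-74.    0.8  26. ] F lid [-8.8 -1.4  7.6] torque [-0.23  1.26  0.07] open 0.097 tilt [0.004 0.002 0.04 ]
```

Request:
{"api": "apply_moves", "payload": {
  "plan": "-0.01 0.02 0 0 0 -0.1 0; -0.01 0.02 0 0 0 -0.1 0; 0 0.02 0 0 0 -0.1 0; 0 0 0 0 0 0 0; 0 0 0 0 0 0 0"
}}

```text
time_s: 23.15
eef_pos: [0.4587, -0.3012, 0.0912]
eef_rot: [0.693, -0.685, -0.17, -0.145]
wrist_force: [-19.3, 3.0, 14.1]
opening: 0.099
```

```bash
python3 -c "
from h import *
stat(PR)"
```

```text
t 23.15 lidframe tcp mm [-74.7   0.8  23.7] F lid [-11.1   3.7  21.1] torque [0.34 1.8  0.31] open 0.099 tilt [0.004 0.001 0.004]
```

Push a little further, then test with a light tug.

Request:
{"api": "apply_moves", "payload": {
  "plan": "0 0.02 0 0 0 0 0; 0 0.01 0 0 0 0 0; 0 0 0 0 0 0 0; 0 0 0 0 0 0 0; 0 0 0 0 0 0 0"
}}

```text
time_s: 23.65
eef_pos: [0.4588, -0.3012, 0.091]
eef_rot: [0.693, -0.685, -0.17, -0.145]
wrist_force: [-35.1, 7.5, 33.4]
opening: 0.099
```

```bash
python3 -c "
from h import *
stat(PR)"
```

```text
t 23.65 lidframe tcp mm [-74.6   0.7  23.4] F lid [-16.7   8.7  45.3] torque [1.07 2.77 0.67] open 0.099 tilt [ 0.004 -0.001  0.004]
```

Request:
{"api": "apply_moves", "payload": {
  "plan": "0 -0.04 0 0 0 0 0; 0.01 -0.04 0 0 0 0.15 0; 0.01 -0.04 0 0 0 0.15 0; 0 0 0 0 0 0 0; 0 0 0 0 0 0 0"
}}

```text
time_s: 24.15
eef_pos: [0.4582, -0.3011, 0.0939]
eef_rot: [0.696, -0.688, -0.157, -0.133]
wrist_force: [1.1, -5.3, -13.7]
opening: 0.103
```

```bash
python3 -c "
from h import *
stat(PR)"
```

```text
t 24.15 lidframe tcp mm [-74.    0.9  26.3] F lid [ -5.2  -5.3 -12.7] torque [-0.94  0.47 -0.24] open 0.103 tilt [0.003 0.002 0.04 ]
```

Request:
{"api": "apply_moves", "payload": {
  "plan": "0 -0.02 0 0 0 0 0; 0 0 0 0 0 0 0; 0 0 0 0 0 0 0; 0 0 0 0 0 0 0; 0 0 0 0 0 0 0"
}}

```text
time_s: 24.65
eef_pos: [0.4581, -0.3011, 0.094]
eef_rot: [0.696, -0.688, -0.157, -0.134]
wrist_force: [12.9, -8.7, -26.6]
opening: 0.097
```

```bash
python3 -c "
from h import *
stat(PR)"
```

```text
t 24.65 lidframe tcp mm [-74.    0.9  26.5] F lid [ -0.4  -9.1 -29.5] torque [-1.43 -0.17 -0.44] open 0.097 tilt [0.003 0.003 0.039]
```

Firmly on the catch: latched. Lower, release and retreat.

Request:
{"api": "apply_moves", "payload": {
  "plan": "-0.01 0.04 0 0 0 -0.15 0; 0 0.01 0 0 0 -0.1 0; 0 0 0 0 0 0 0.3; 0 0 0 0 0 0 0.6; 0 0 0 0 0 0 0.6"
}}

```text
time_s: 25.15
eef_pos: [0.4595, -0.3006, 0.0937]
eef_rot: [0.694, -0.685, -0.168, -0.144]
wrist_force: [0.2, 0.6, -0.4]
opening: 0.594
```

Request:
{"api": "apply_moves", "payload": {
  "plan": "0 -0.3 0 0 0 0 0.6; 0 -0.6 0 0 0 0 0.6; 0 -0.7 0 0 0 0 0.6; 0 -0.7 0 0 0 0 0.6; 0 -0.4 0 0 0 0 0.6"
}}

```text
time_s: 25.65
eef_pos: [0.401, -0.3039, 0.2178]
eef_rot: [0.693, -0.686, -0.169, -0.145]
wrist_force: [-0.4, -0.0, 0.1]
opening: 0.602
```

```bash
python3 - <<'E'
from h import *
import cv2
stat(PR)
K=ctrl.get_calibration("wrist")
for c in ("wrist","side","scene"): cv2.imwrite(f"pics/{c}10.png",ctrl.camera(c)[:,:,::-1])
for a in(0,.087): print(np.round(proj("wrist",case_pts(PR,a,np.array([[-.074,.0467,.034],[-.074,-.0467,.034],[-.121,.071,.006],[-.121,-.071,.006],[-.001,.071,.006]]))[0],K),0).tolist())
for n in ["lamp","scale","bottle","tweezers","rack"]:
    for r in ctrl.recognise("side",n)[:1]: print(n,np.round(r["point"],3),round(r["score"],2))
E
python3 - <<'E'
import cv2,numpy as np
a=cv2.imread("pics/side10.png")[140:420,160:430];b=cv2.imread("pics/wrist10.png")
cv2.imwrite("pics/c10.png",np.hstack([cv2.resize(a,(400,415)),cv2.resize(b,(400,415))]))
E
```

```text
t 25.65 lidframe tcp mm [-7.110e+01  1.000e-01  1.628e+02] F lid [-0.3 -0.   0.3] torque [-0.04  0.16  0.  ] open 0.602 tilt [0.002 0.001 0.007]
[[315.0, 158.0], [315.0, 285.0], [250.0, 119.0], [259.0, 297.0], [417.0, 119.0]]
[[319.0, 159.0], [319.0, 289.0], [249.0, 120.0], [258.0, 303.0], [417.0, 119.0]]
lamp [0.522 0.174 0.029] 0.68
scale [ 0.361 -0.216  0.015] 0.96
bottle [0.383 0.165 0.028] 0.73
tweezers [ 0.399 -0.012  0.006] 0.63
rack [ 0.468 -0.157  0.077] 0.98
```

View pics/c10.png

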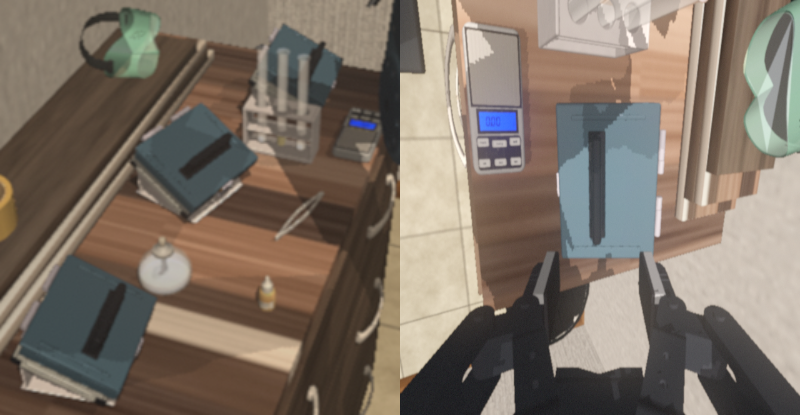

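View pics/wrist10.png

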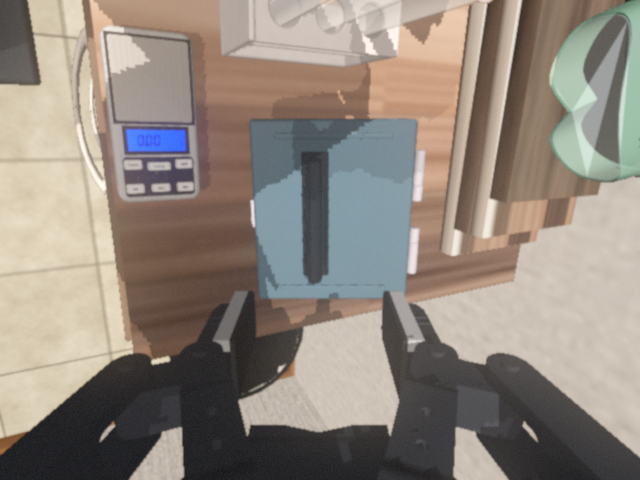

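```bash
python3 -c "
from bench import ctrl
print(ctrl.hand_in())"
```

```text
the job is handed in; nothing more can be done
None
```

I tugged the three lids in order from left to right; by my checks all three cases are latched and released. The job was handed in at about 26 s, and it reports no verdict.

- **Left:** already latched. The lid stopped on its catch about 2.5 mm up. I held the tug for about a second, mostly at 27 N, with a brief peak of about 38 N, close to the 40 N the catch holds. I then lowered and released it.
- **Middle:** loose. I lifted it about 15 mm at the rib and pushed it home. A second tug stopped about 3 mm above fully down, with 17 N pulling back. That second tug is the only check I have on it, as I took no close picture afterwards. The push peaked at about 60 N at the wrist, well above the 9 N needed.
- **Right:** loose. I lifted it about 14 mm, held it, then pushed it home with about 45 N. A second tug stopped on the catch at 30 N. The wrist picture afterwards matched a shut lid to within about 1 to 2 pixels.

**Other objects:** at the end the recogniser put the lamp, scale, bottle, tweezers and rack within about 4 mm of where they started. The gripper is open and clear, with no contact force.

**Disagreement:** the force readings while lifting the two loose lids did not match the roughly 1 N expected. The middle showed 11–19 N of downward pull and the right about 6 N upward. This is probably strain from the grip not being quite square to the rib. I relied on how far the lids moved and on the pictures instead.

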